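End float check of the reef pumps

TASK

Check the end float of every pump on the bench: draw every shaft out to its outer stop and, only when all of them stand fully out together, push every one fully home to its inner stop. Hang a white tag on the hook of each pump whose shaft has the long play of a worn pump (about 20 mm instead of about 8 mm), and hang the tags left over on the tag stand's two hooks. Leave the jars, pot and other things on the bench where they are.

Things in the scene. Friction and masses are not known exactly. Their poses are not given: they have to be found in the camera images.
- pump_a: One of up to three identical-looking 7 kg pumps standing on the bench (black motor, 80 mm across; grey front flange, top 116 mm high; grey base plate 170 x 150 mm). Origin at the bench under the motor, +z up. Its shaft runs along x, 70 mm high, and sticks out at the front (-x) from the bearing nose, whose face is at x = -70 mm. A tag hook stands on its -y side, riser at x 30, y -85 mm, arm towards -x.
- shaft_a (a joint): How far the shaft of pump_a is drawn out, m: 0 = home on its inner stop, growing towards the pump's -x. It stays where left (3 N of friction) between firm stops. Total play: about 8 mm in a sound pump, about 20 mm in a worn one; they look alike and which are worn is not known beforehand.
- hub_a (a point): Middle of the gripping part of the aluminium hub on the shaft of pump_a, on the axis, moving with the shaft. This part is 32 mm across and 42 mm long (along x); a collar 44 mm across, 7 mm thick, ends it at -x. With the shaft home this point is at x = -116 mm of the pump. Can be gripped across from above.
- hook_a (a point): Tag hook of pump_a, a 10 mm steel rod: middle of its level arm, on the axis, 165 mm above the bench. The riser is 28 mm from here towards the pump's +x; 25 mm towards its -x the tip turns straight up, ending 30 mm above the arm's axis. A hung tag's eye lies round the arm.
- pump_b: One of up to three identical-looking 7 kg pumps standing on the bench (black motor, 80 mm across; grey front flange, top 116 mm high; grey base plate 170 x 150 mm). Origin at the bench under the motor, +z up. Its shaft runs along x, 70 mm high, and sticks out at the front (-x) from the bearing nose, whose face is at x = -70 mm. A tag hook stands on its -y side, riser at x 30, y -85 mm, arm towards -x.
- shaft_b (a joint): How far the shaft of pump_b is drawn out, m: 0 = home on its inner stop, growing towards the pump's -x. It stays where left (3 N of friction) between firm stops. Total play: about 8 mm in a sound pump, about 20 mm in a worn one; they look alike and which are worn is not known beforehand.
- hub_b (a point): Middle of the gripping part of the aluminium hub on the shaft of pump_b, on the axis, moving with the shaft. This part is 32 mm across and 42 mm long (along x); a collar 44 mm across, 7 mm thick, ends it at -x. With the shaft home this point is at x = -116 mm of the pump. Can be gripped across from above.
- hook_b (a point): Tag hook of pump_b, a 10 mm steel rod: middle of its level arm, on the axis, 165 mm above the bench. The riser is 28 mm from here towards the pump's +x; 25 mm towards its -x the tip turns straight up, ending 30 mm above the arm's axis. A hung tag's eye lies round the arm.
- pump_c: One of up to three identical-looking 7 kg pumps standing on the bench (black motor, 80 mm across; grey front flange, top 116 mm high; grey base plate 170 x 150 mm). Origin at the bench under the motor, +z up. Its shaft runs along x, 70 mm high, and sticks out at the front (-x) from the bearing nose, whose face is at x = -70 mm. A tag hook stands on its -y side, riser at x 30, y -85 mm, arm towards -x.
- shaft_c (a joint): How far the shaft of pump_c is drawn out, m: 0 = home on its inner stop, growing towards the pump's -x. It stays where left (3 N of friction) between firm stops. Total play: about 8 mm in a sound pump, about 20 mm in a worn one; they look alike and which are worn is not known beforehand.
- hub_c (a point): Middle of the gripping part of the aluminium hub on the shaft of pump_c, on the axis, moving with the shaft. This part is 32 mm across and 42 mm long (along x); a collar 44 mm across, 7 mm thick, ends it at -x. With the shaft home this point is at x = -116 mm of the pump. Can be gripped across from above.
- hook_c (a point): Tag hook of pump_c, a 10 mm steel rod: middle of its level arm, on the axis, 165 mm above the bench. The riser is 28 mm from here towards the pump's +x; 25 mm towards its -x the tip turns straight up, ending 30 mm above the arm's axis. A hung tag's eye lies round the arm.
- stand: Tag stand: dark steel plate 80 x 150 x 14 mm fixed on the bench, with two hooks like those of the pumps side by side, 45 mm either side of its middle; risers at x +30 mm of its frame, arms running towards its -x. Origin at the bench, 10 mm in front (-x) of the middle of the plate; +z up.
- hook_s (a point): The stand's hook on its +y side, a 10 mm steel rod: middle of its level arm, on the axis, 165 mm above the bench. The riser is 28 mm from here towards the stand's +x; 25 mm towards its -x the tip turns straight up, ending 30 mm above the arm's axis.
- hook_t (a point): The stand's hook on its -y side, a 10 mm steel rod: middle of its level arm, on the axis, 165 mm above the bench. The riser is 28 mm from here towards the stand's +x; 25 mm towards its -x the tip turns straight up, ending 30 mm above the arm's axis.
- tag1: White plastic tag, 123 mm long, 10 mm thick, 60 g: a round eye (outside 56, hole 40 mm) with a tail 24 mm wide. Starts flat on the bench. Origin: centre of the hole, at the underside; +x points away from the tail, which ends at x = -95 mm; x = -65 mm is good to grip across. Put flat with the eye over a hook tip, tail away from the riser, and let go, it swings down and hangs on the arm, +x up.
- tag2: White plastic tag, 123 mm long, 10 mm thick, 60 g: a round eye (outside 56, hole 40 mm) with a tail 24 mm wide. Starts flat on the bench. Origin: centre of the hole, at the underside; +x points away from the tail, which ends at x = -95 mm; x = -65 mm is good to grip across. Put flat with the eye over a hook tip, tail away from the riser, and let go, it swings down and hangs on the arm, +x up.
- tag3: White plastic tag, 123 mm long, 10 mm thick, 60 g: a round eye (outside 56, hole 40 mm) with a tail 24 mm wide. Starts flat on the bench. Origin: centre of the hole, at the underside; +x points away from the tail, which ends at x = -95 mm; x = -65 mm is good to grip across. Put flat with the eye over a hook tip, tail away from the riser, and let go, it swings down and hangs on the arm, +x up.
- jar1: Pale jar with a label and a white lid, 80 mm across, 120 mm high, at the back of the bench. Bystander. Origin under it.
- jar2: White jar, 72 mm across, 100 mm high, at the back. Bystander. Origin under it.
- pot: Black open plastic pot, 90 mm across, 90 mm high, at the far left. Bystander. Origin under it.
- wrench: Steel wrench 140 mm long lying in front of the pumps. Bystander.
- brush: Brush 170 mm long lying at the right rear. Bystander.
- coupling: Grey pipe coupling standing at the back, 60 mm across, 60 mm high. Bystander. Origin under it.
There are look-alikes about, which are no part of the job. Leave any blue or orange look-alike of the tag1 alone.

How it is judged:
On the way, in this order (a step that is already met when the one before it is completed fails the run):
1. all shafts stand drawn out to their outer stops (within 2 mm) (value of joint shaft_a above 0.006 m and value of joint each of shaft_b, shaft_c above 0.018 m), for 0.2 s.
2. all shafts are pushed home to their inner stops (within 2 mm) (value of joint each of shaft_a, shaft_b, shaft_c below 0.002 m), for 0.2 s.
At the end, for the whole second after the job is handed in: All shafts home within 2 mm; a tag hangs still by its eye on the hook of every worn pump, and the tags left over on the stand's hooks (eye centre within 35 mm of the middle of the hook's arm, tag within 0.4 rad of upright); none on a sound pump (all of step 2 and ((distance between tag1 and hook_b below 0.035 m and angle between tag1's own x axis and vertical below 0.4 rad and linear speed of tag1 below 0.05 m/s) or (distance between tag2 and hook_b below 0.035 m and angle between tag2's own x axis and vertical below 0.4 rad and linear speed of tag2 below 0.05 m/s) or (distance between tag3 and hook_b below 0.035 m and angle between tag3's own x axis and vertical below 0.4 rad and linear speed of tag3 below 0.05 m/s)) and ((distance between tag1 and hook_c below 0.035 m and angle between tag1's own x axis and vertical below 0.4 rad and linear speed of tag1 below 0.05 m/s) or (distance between tag2 and hook_c below 0.035 m and angle between tag2's own x axis and vertical below 0.4 rad and linear speed of tag2 below 0.05 m/s) or (distance between tag3 and hook_c below 0.035 m and angle between tag3's own x axis and vertical below 0.4 rad and linear speed of tag3 below 0.05 m/s)) and ((distance between tag1 and hook_b below 0.035 m and angle between tag1's own x axis and vertical below 0.4 rad and linear speed of tag1 below 0.05 m/s) or (distance between tag1 and hook_c below 0.035 m and angle between tag1's own x axis and vertical below 0.4 rad and linear speed of tag1 below 0.05 m/s) or (distance between tag1 and hook_s below 0.035 m and angle between tag1's own x axis and vertical below 0.4 rad and linear speed of tag1 below 0.05 m/s) or (distance between tag1 and hook_t below 0.035 m and angle between tag1's own x axis and vertical below 0.4 rad and linear speed of tag1 below 0.05 m/s)) and ((distance between tag2 and hook_b below 0.035 m and angle between tag2's own x axis and vertical below 0.4 rad and linear speed of tag2 below 0.05 m/s) or (distance between tag2 and hook_c below 0.035 m and angle between tag2's own x axis and vertical below 0.4 rad and linear speed of tag2 below 0.05 m/s) or (distance between tag2 and hook_s below 0.035 m and angle between tag2's own x axis and vertical below 0.4 rad and linear speed of tag2 below 0.05 m/s) or (distance between tag2 and hook_t below 0.035 m and angle between tag2's own x axis and vertical below 0.4 rad and linear speed of tag2 below 0.05 m/s)) and ((distance between tag3 and hook_b below 0.035 m and angle between tag3's own x axis and vertical below 0.4 rad and linear speed of tag3 below 0.05 m/s) or (distance between tag3 and hook_c below 0.035 m and angle between tag3's own x axis and vertical below 0.4 rad and linear speed of tag3 below 0.05 m/s) or (distance between tag3 and hook_s below 0.035 m and angle between tag3's own x axis and vertical below 0.4 rad and linear speed of tag3 below 0.05 m/s) or (distance between tag3 and hook_t below 0.035 m and angle between tag3's own x axis and vertical below 0.4 rad and linear speed of tag3 below 0.05 m/s))); the robot touches nothing.
It fails at once if a jar, the pot, the wrench, the brush or the coupling is shifted more than 40 mm (distance of any of jar1, jar2, pot, wrench, brush, coupling from where it was at the start of the episode above 0.04 m).
Of pump_a, pump_b, pump_c only 2 to 3 are there at a start; the rules pass over those that are not, and their reading is None.
At some moment in a run one of tag2 may be knocked a few centimetres aside while the robot is not near it.
Once in a run the grip may slacken for a moment while it holds something.
It also fails if it takes over 200 s, if anything falls off the work surface, if the arm or the gripper's body presses on something with over 40 N, if the wrist force passes 120 N, or if a joint passes its speed limit or range.

ROBOT

A 6-joint arm with a two-finger parallel gripper is mounted at the origin on the work surface. World frame = base frame: x ahead of the robot, y to its left, z up, the work surface at z = 0. Lengths are in m, angles in rad, forces in N, time in s.
With the tool pointing down it reaches from about 0.35 to 0.85 m from the base axis. Payload 8.1 kg.
Tool frame: the origin (TCP) lies on the front face of the gripper's body, between the roots of the fingers; the fingertips stand 84 mm ahead of it and the grasp point (between the pads) lies 65 mm ahead of it; x points along the fingers, y is the direction in which the jaws open and shut, and the axes are right-handed (so a half turn about x gives the same grasp; the last joint's range is limited). The gripper opens to 93 mm and grips with 3 to 60 N. Pads are 15 mm wide; open, the fingers measure 128 mm over their backs; the gripper's body (75 mm by 188 mm) begins 65 mm behind the grasp point.
Start: joints at [-1.259, 0.13, 1.488, -0, 1.523, -0.085], TCP at [0.232, -0.553, 0.303] pointing down, gripper open.
Joint ranges: [-2.96, 2.96], [-0.89, 2.26], [0.02, 2.5], [-1.34, 4.48], [0, 2.73], [-2.66, 2.66]. Speed limits (rad/s): [2.39, 2.39, 2.79, 3.14, 3.14, 3.14].

INTERFACE

Orientations are given as a rotation vector (axis times angle).
In Python, from plant import telemetry, read_camera, camera_params, robot gives the robot as it stands.
- The arm moves only by the tool step_arm, never from a script. Its argument "commands" is a list of rows, each an object with "xyz": the shift along the tool's x, y, z in mm, a list of three; "turn": the turn, a rotation vector about the tool's x, y, z in rad, a list of three; "grip": the finger opening in mm, from 0 to 93. In form: [{"xyz": [dx, dy, dz], "turn": [ax, ay, az], "grip": grip}, ...]. A call has 1 to 12 rows; each row is the pose to reach, as a shift and turn from the pose commanded when the call began, along the tool's axes at that moment; what a row does not reach only later rows make up. A row lasts 1/8 s, in which the tool goes at most 62.5 mm and 10.7 degrees, less where a joint would pass 70% of its speed; a pose out of reach is approached as far as the arm can. A call with a gripper value outside its range is refused whole. The fingers move at their own pace and stop on an object; "force" is the grip in N (left out, the last holds). Time passes only in rows, so rows that repeat a pose let the fingers close. It gives the time, the measured TCP pose, the force and the opening at its end, in the units of the state.
- telemetry.read_state(): the state, without advancing time (a new reading comes with each control period).
- read_camera(name): name is "scene" or "top" or "wrist"; returns the picture (384x512x3 uint8, red, green, blue); there is no depth.
- camera_params(name): a dict with "mtx" (3x3 intrinsics, pixels), "rvec" (rotation vector, rad) and "tvec" (3), from world to camera coordinates, as OpenCV has them. Camera axes: x right, y down, z forward; pixel columns grow to the right and rows downward; lengths in m; the calibration is good to about 2 mm. The wrist camera is an equidistant fisheye: a pixel r from the principal point sees the ray r / f radians off the axis. A picture is of the moment at which its call begins: read the wrist's pose just before it. camera_params takes no time and is no camera call; for the wrist camera it gives the pose at the moment of the call.
- robot.close_job(): hands the job in, once; it reports no verdict.
The state is a dict: "t": time; "q": joint angles; "dq": joint speeds; "joint_torque": joint torques, N m; "tool_pos": TCP position; "orientation": TCP orientation; "force": force on the tool from outside, world axes, zero at the start; "wrist_torque": the same for the moment, N m; "opening": finger opening in m.
Only numpy, scipy, OpenCV 4.12 (cv2) and the standard library are available. Lean on these libraries where they do the work, as an engineer would, in place of code of your own. Each camera call takes 0.05 s, during which the arm holds its last target. There are 200 camera calls.

## Working session

There is one attempt and no reset: what is moved stays moved. The work goes in short steps, Python scripts to look and compute and a tool call to move; the robot and the scene stay as the last step left them, time stands still between calls to the robot, and variables do not carry over. Pictures are saved under pics/ and viewed, about 12 in all and at most 16, crops included, and the job is handed in when it is done.

Besides the shell and the picture viewer there is one more tool, called as a command line: name --argument value ..., lists and objects as JSON in quotes. step_arm: Moves the arm, as the interface text tells. Its arguments: {"type":"object","properties":{"commands":{"type":"array"},"force":{"type":"number"}},"required":["commands"]}

```bash
ls; mkdir -p pics
python3 - <<'E'
from plant import telemetry, read_camera, camera_params
import cv2, numpy as np
for n in ("scene","top"):
    im=read_camera(n); cv2.imwrite(f"pics/{n}0.png",cv2.cvtColor(im,cv2.COLOR_RGB2BGR))
    p=camera_params(n); R=cv2.Rodrigues(np.array(p["rvec"]))[0]; print(n,p, -R.T@np.array(p["tvec"]).ravel())
im=[cv2.resize(cv2.imread(f"pics/{n}0.png"),(800,600),interpolation=cv2.INTER_CUBIC) for n in("scene","top")]
cv2.imwrite("pics/s0b.png",im[0]);cv2.imwrite("pics/t0b.png",im[1])
print(telemetry.read_state())
E
```

```text
pics
scene {'mtx': array([[452.999776  ,   0.        , 251.23292506],
       [  0.        , 452.999776  , 192.11677069],
       [  0.        ,   0.        ,   1.        ]]), 'rvec': array([ 2.44291406,  0.83670766, -0.27041499]), 'tvec': array([-0.44116559, -0.16518153,  1.91522132])} [ 1.09954159 -0.65277365  1.50162564]
top {'mtx': array([[484.61738151,   0.        , 256.39094463],
       [  0.        , 484.61738151, 187.14769278],
       [  0.        ,   0.        ,   1.        ]]), 'rvec': array([ 2.13568882, -2.19382102,  0.14121952]), 'tvec': array([0.05361586, 0.5448759 , 1.54613995])} [0.35840917 0.0587209  1.59950238]
{'t': 0.1, 'q': array([-1.25938293e+00,  1.31111051e-01,  1.48915318e+00, -4.85160465e-05,
        1.52299146e+00, -8.53977102e-02]), 'dq': array([ 1.53238386e-03, -2.62888812e-03, -3.26682395e-03,  1.22564227e-05,
        3.62603145e-04,  1.46930011e-03]), 'joint_torque': array([ 1.33638609e-03, -5.61342466e+01, -4.93094587e+01,  7.70068355e-02,
        2.91788508e-02, -7.56806867e-05]), 'tool_pos': array([ 0.23178319, -0.55302402,  0.30178649]), 'orientation': array([ 2.00396085,  0.40463189, -2.00444267]), 'force': array([-0.20814567,  0.13252624, -0.39378987]), 'wrist_torque': array([-0.00661387, -0.03954067, -0.01480219]), 'opening': 0.09302485451405879}
```

View pics/t0b.png

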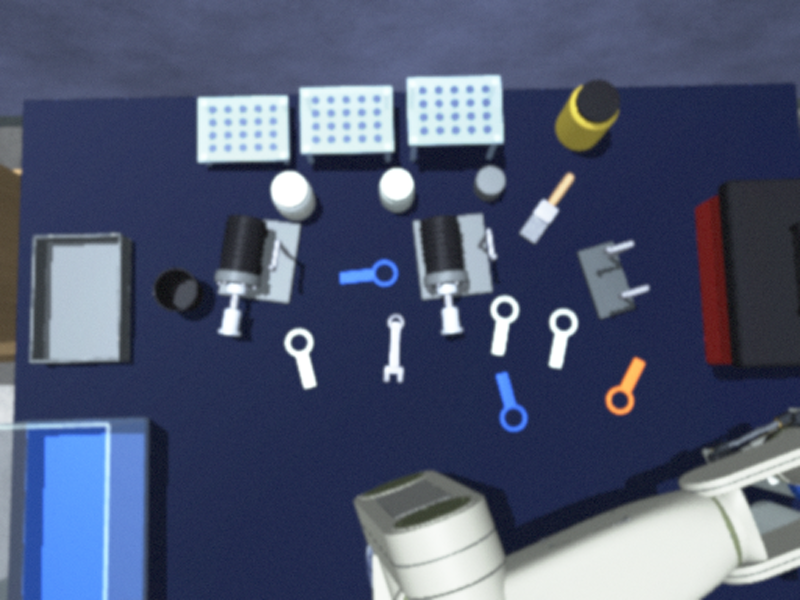

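View pics/s0b.png

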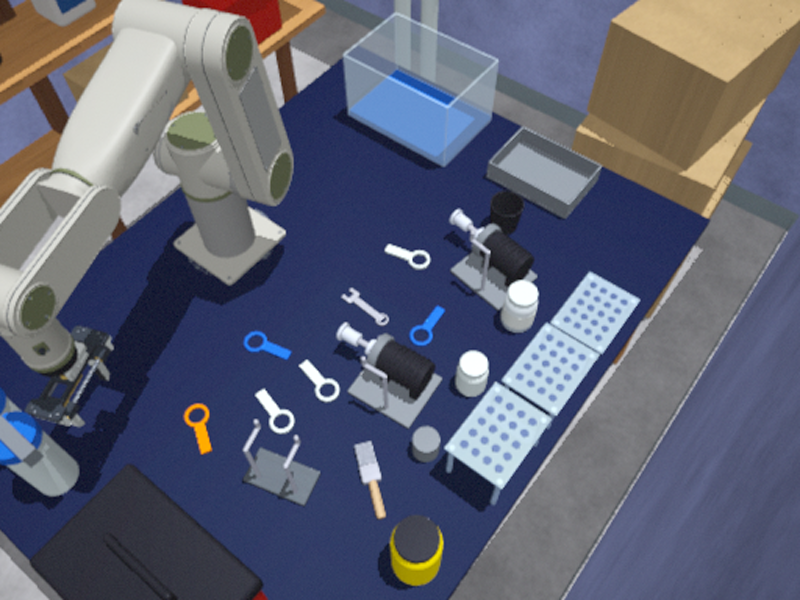

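Pictures 1–2 show two pumps, with hubs at about (233,310) and (449,305) in the 800-px top view. Possible tags there:
- **White:** (300,360), (504,325) and (563,338). These are the ones I want.
- **Blue:** (370,272) and (510,400). Leave alone.
- **Orange:** (625,387). Leave alone.
- **Wrench:** steel, (395,350). Leave alone.

Next I'll measure these and crop the stand and hooks.

```bash
cat > h.py <<'E'
import cv2, numpy as np
from plant import telemetry, read_camera, camera_params
from scipy.spatial.transform import Rotation as Ro
def P(n):
    p=camera_params(n); R=cv2.Rodrigues(np.array(p["rvec"]))[0]; return p["mtx"],R,np.array(p["tvec"]).ravel()
def ray(n,uv,par=None):
    K,R,t=par or P(n); u,v=uv
    x=(u-K[0,2])/K[0,0]; y=(v-K[1,2])/K[1,1]
    if n=="wrist":
        r=np.hypot(x,y); d=np.array([x/r*np.sin(r),y/r*np.sin(r),np.cos(r)]) if r>1e-9 else np.array([0,0,1.])
    else: d=np.array([x,y,1.])
    d=R.T@d; return -R.T@t, d/np.linalg.norm(d)
def plane(n,uv,z,par=None):
    o,d=ray(n,uv,par); return o+d*(z-o[2])/d[2]
def tri(rs):
    A=np.zeros((3,3));b=np.zeros(3)
    for o,d in rs: M=np.eye(3)-np.outer(d,d);A+=M;b+=M@o
    X=np.linalg.solve(A,b); return X,[1e3*np.linalg.norm((np.eye(3)-np.outer(d,d))@(X-o)) for o,d in rs]
def proj(n,X,par=None):
    K,R,t=par or P(n); c=R@np.asarray(X,float)+t
    if n=="wrist":
        th=np.arctan2(np.hypot(c[0],c[1]),c[2]); s=th/np.hypot(c[0],c[1]); return np.array([K[0,2]+K[0,0]*s*c[0],K[1,2]+K[1,1]*s*c[1]])
    return np.array([K[0,2]+K[0,0]*c[0]/c[2],K[1,2]+K[1,1]*c[1]/c[2]])
def snap(n,f):
    par=P(n); im=cv2.cvtColor(read_camera(n),cv2.COLOR_RGB2BGR); cv2.imwrite(f"pics/{f}.png",im); return im,par
def tool():
    s=telemetry.read_state(); return s, s["tool_pos"], Ro.from_rotvec(s["orientation"]).as_matrix()
def state():
    s,p,R=tool(); print("t%.2f"%s["t"],"tcp",np.round(p*1e3,1),"x",np.round(R[:,0],3),"y",np.round(R[:,1],3),"F",np.round(s["force"],1),"T",np.round(s["wrist_torque"],2),"op %.1f"%(s["opening"]*1e3),"q",np.round(s["q"],2))
def down(az):  # tool pointing down, jaw y axis at azimuth az
    y=np.array([np.cos(az),np.sin(az),0]); x=np.array([0,0,-1.]); return np.stack([x,y,np.cross(x,y)],1)
def go(target,az=None,graspz=True,R1=None):
    """shift (mm) and turn from current pose so that the grasp point is at target"""
    s,p,R=tool()
    if R1 is None: R1=down(az)
    tcp=np.asarray(target)-(R1[:,0]*0.065 if graspz else 0)
    print("xyz",np.round(R.T@(tcp-p)*1e3,1),"turn",np.round(Ro.from_matrix(R.T@R1).as_rotvec(),4))
E
python3 - <<'E'
from h import *
im=cv2.imread("pics/top0.png"); hsv=cv2.cvtColor(im,cv2.COLOR_BGR2HSV)
m=((hsv[...,2]>140)&(hsv[...,1]<50)).astype(np.uint8)*255
m[265:]=0
cs,_=cv2.findContours(m,cv2.RETR_CCOMP,cv2.CHAIN_APPROX_NONE)[0:2]
for c in cs:
    a=cv2.contourArea(c)
    if a<30 or a>1500: continue
    (cx,cy),(w,h),an=cv2.minAreaRect(c)
    print("area %.0f c (%.1f,%.1f) %.0fx%.0f an %.0f"%(a,cx,cy,w,h,an), np.round(plane("top",(cx,cy),0.005),3))
# crops: top stand, scene stand, top pumps
def crop(f,x0,y0,w,h,W,H): return cv2.resize(cv2.imread(f)[y0:y0+h,x0:x0+w],(W,H),interpolation=cv2.INTER_CUBIC)
a=crop("pics/top0.png",360,140,70,70,400,400*70//70)[:300]; 
A=crop("pics/top0.png",360,145,80,60,400,300);B=crop("pics/scene0.png",140,255,80,60,400,300)
C=crop("pics/top0.png",130,130,80,60,400,300);D=crop("pics/top0.png",255,130,80,60,400,300)
cv2.imwrite("pics/m1.png",np.vstack([np.hstack([A,B]),np.hstack([C,D])]))
E
```

```text
area 144 c (4.0,255.0) 18x8 an 90 [0.349 0.863 0.005]
area 438 c (191.7,229.1) 39x18 an 86 [0.417 0.254 0.005]
area 82 c (191.0,219.0) 10x10 an 45 [0.45  0.256 0.005]
area 294 c (251.5,222.5) 43x13 an 90 [0.433 0.058 0.005]
area 429 c (360.0,216.0) 38x18 an 90 [ 0.445 -0.3    0.005]
area 86 c (360.3,206.3) 11x10 an 45 [ 0.477 -0.303  0.005]
area 425 c (323.0,208.0) 38x18 an 90 [ 0.474 -0.179  0.005]
area 86 c (322.8,197.8) 11x10 an 45 [ 0.508 -0.18   0.005]
area 450 c (149.0,193.5) 41x20 an 90 [0.538 0.394 0.005]
area 520 c (393.9,176.3) 41x34 an 72 [ 0.574 -0.421  0.005]
area 567 c (281.6,176.6) 75x27 an 83 [ 0.583 -0.046  0.005]
area 763 c (177.8,166.9) 22x51 an 7 [0.624 0.298 0.005]
area 779 c (306.2,161.6) 51x21 an 83 [ 0.631 -0.13   0.005]
area 37 c (308.7,156.2) 12x6 an 83 [ 0.649 -0.139  0.005]
area 314 c (344.9,140.9) 14x28 an 34 [ 0.698 -0.263  0.005]
area 571 c (186.0,123.0) 28x26 an 90 [0.773 0.269 0.005]
area 410 c (253.5,119.0) 24x21 an 90 [0.781 0.042 0.005]
area 231 c (313.5,114.5) 17x17 an 0 [ 0.791 -0.161  0.005]
area 32 c (135.8,69.7) 6x6 an 45 [0.963 0.438 0.005]
a
[... 994 characters left out ...]
6x6 an 45 [ 0.935 -0.022  0.005]
area 40 c (311.0,74.0) 7x7 an 45 [ 0.933 -0.158  0.005]
area 37 c (301.0,74.0) 7x7 an 45 [ 0.934 -0.124  0.005]
area 36 c (270.5,66.0) 6x6 an 45 [ 0.965 -0.021  0.005]
area 39 c (300.5,65.5) 7x7 an 0 [ 0.964 -0.124  0.005]
area 41 c (290.5,65.5) 7x7 an 0 [ 0.965 -0.089  0.005]
area 36 c (280.5,66.0) 6x6 an 45 [ 0.964 -0.055  0.005]
area 43 c (311.0,65.0) 7x7 an 45 [ 0.965 -0.16   0.005]
area 36 c (290.5,57.0) 7x6 an 0 [ 0.995 -0.091  0.005]
area 36 c (280.3,57.3) 6x7 an 45 [ 0.995 -0.055  0.005]
area 34 c (270.0,57.5) 6x6 an 45 [ 0.995 -0.02   0.005]
area 39 c (310.5,56.5) 7x7 an 0 [ 0.996 -0.159  0.005]
area 38 c (300.3,56.8) 7x6 an 45 [ 0.995 -0.124  0.005]
```

View pics/m1.png

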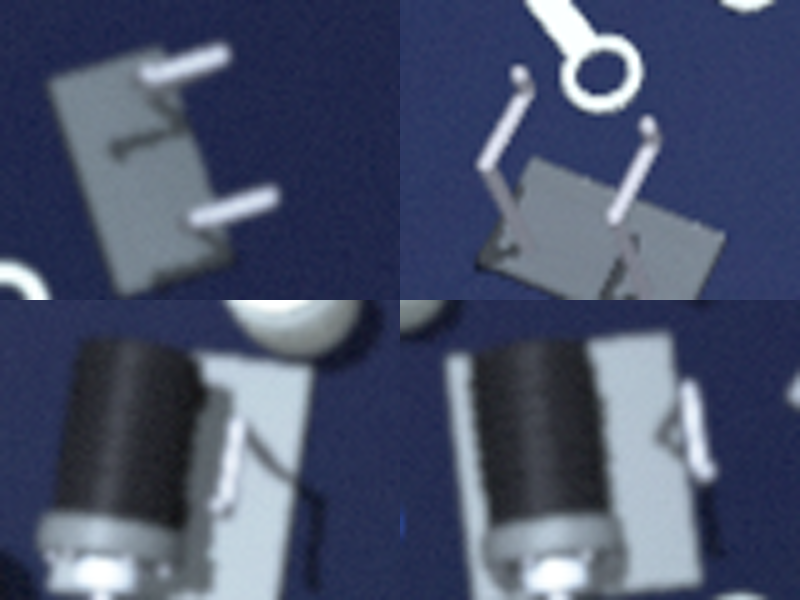

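Run:
```python
from h import *
pts={"s1a":(390,160),"s1b":(404.4,155.6),"s2a":(399,188.6),"s2b":(414.4,184),"pLa":(177,155),"pLb":(174,171.6),"pRa":(312.6,147),"pRb":(316,164)}
for k,v in pts.items():
    X=plane("top",v,0.165); X2=plane("top",v,.195); print(k,np.round(X,3),"scene",np.round(proj("scene",X),1), "z.195",np.round(X2,3),np.round(proj("scene",X2),1))
for n,e,c in(("L",(191,219),(191.7,229.1)),("R",(360.3,206.3),(360,216)),("M",(322.8,197.8),(323,208))):
    E=plane("top",e,.01)
    im=cv2.imread("pics/top0.png"); hsv=cv2.cvtColor(im,cv2.COLOR_BGR2HSV)
    m=((hsv[...,2]>140)&(hsv[...,1]<50)).astype(np.uint8)
    l,lab=cv2.connectedComponents(m); q=None
    ys,xs=np.nonzero(lab==lab[int(c[1]+12),int(c[0]+ (0))] ) if lab[int(c[1]+12),int(c[0])] else ([],[])
    if len(xs)==0: print(n,E,"no");continue
    W=np.array([plane("top",(x,y),.01)[:2] for x,y in zip(xs,ys)]); d=W-E[:2]; r=np.hypot(*d.T); t=d[r>.04].mean(0); 
    print(n,np.round(E,3),"tail dir",np.round(t/np.hypot(*t),3),"max r",r.max(), "ang",np.degrees(np.arctan2(t[1],t[0])))
for k,v in {"hubL":(149,193.5),"collarL":(147.2,211),"noseL":(151,183),"motL":(155.5,147),"hubR":(288,198),"collarR":(289,209),"noseR":(285.5,181),"motR":(282,145)}.items(): print(k,np.round(plane("top",v,.07 if "mot" not in k else .11),3))
```

```text
s1a [ 0.602 -0.364  0.165] scene [189.1 285.4] z.195 [ 0.597 -0.355  0.195] [188.5 278.6]
s1b [ 0.614 -0.408  0.165] scene [182.3 298.6] z.195 [ 0.609 -0.398  0.195] [181.8 291.5]
s2a [ 0.515 -0.385  0.165] scene [164.  274.6] z.195 [ 0.511 -0.376  0.195] [163.7 267.9]
s2b [ 0.527 -0.432  0.165] scene [156.4 288.1] z.195 [ 0.524 -0.422  0.195] [156.1 281.2]
pLa [0.634 0.276 0.165] scene [312.2 160.5] z.195 [0.628 0.272 0.195] [311.  155.5]
pLb [0.583 0.285 0.165] scene [302.5 152.5] z.195 [0.579 0.281 0.195] [301.3 147.6]
pRa [ 0.648 -0.132  0.165] scene [246.6 240.8] z.195 [ 0.642 -0.128  0.195] [245.7 234.7]
pRb [ 0.595 -0.14   0.165] scene [232.9 234. ] z.195 [ 0.591 -0.136  0.195] [232.1 228. ]
L [0.44944057 0.25556518 0.01      ] no
R [ 0.476 -0.302  0.01 ] tail dir [-0.97   0.244] max r 0.09773912667027095 ang 165.84861346650052
M [ 0.508 -0.179  0.01 ] tail dir [-0.978  0.211] max r 0.09826748291028654 ang 167.84315223845033
hubL [0.53 0.38 0.07]
collarL [0.475 0.386 0.07 ]
noseL [0.564 0.374 0.07 ]
motL [0.671 0.351 0.11 ]
hubR [ 0.504 -0.06   0.07 ]
collarR [ 0.469 -0.062  0.07 ]
noseR [ 0.559 -0.054  0.07 ]
motR [ 0.668 -0.044  0.11 ]
```

Run:
```python
from h import *
state()
for az in (96,-84): go((.505,-.06,.225),np.radians(az))
```

```text
t0.10 tcp [ 231.8 -553.   301.8] x [-0.001  0.002 -1.   ] y [ 0.386 -0.922 -0.002] F [-0.2  0.1 -0.4] T [-0.01 -0.04 -0.01] op 93.0 q [-1.26  0.13  1.49 -0.    1.52 -0.09]
xyz [  12.4 -349.1 -442.5] turn [-2.8495e+00 -2.4000e-03  2.0000e-04]
xyz [  12.4 -349.1 -442.5] turn [2.921e-01 1.000e-04 1.700e-03]
```

step_arm --commands '[{"xyz": [0, -35, -44], "turn": [0.03, 0, 0], "grip": 80}, {"xyz": [0, -80, -100], "turn": [0.07, 0, 0], "grip": 80}, {"xyz": [0, -126, -160], "turn": [0.1, 0, 0], "grip": 80}, {"xyz": [0, -170, -217], "turn": [0.14, 0, 0], "grip": 80}, {"xyz": [0, -215, -272], "turn": [0.18, 0, 0], "grip": 80}, {"xyz": [0, -255, -323], "turn": [0.22, 0, 0], "grip": 80}, {"xyz": [0, -295, -374], "turn": [0.25, 0, 0], "grip": 80}, {"xyz": [0, -330, -418], "turn": [0.29, 0, 0], "grip": 80}, {"xyz": [0, -349, -442], "turn": [0.292, 0, 0], "grip": 80}, {"xyz": [0, -349, -442], "turn": [0.292, 0, 0], "grip": 80}, {"xyz": [0, -349, -442], "turn": [0.292, 0, 0], "grip": 80}]'

```text
t: 1.48
tool_pos: [0.5045, -0.0604, 0.3023]
orientation: [2.165, 0.115, -2.168]
force: [0.5, -0.0, 0.0]
opening: 0.0798
```

Run:
```python
from h import *
state(); im,par=snap("wrist","w1")
print(par[0], -par[1].T@par[2]); print(proj("wrist",(.505,-.06,.086),par))
cv2.imwrite("pics/w1b.png",cv2.resize(im,(800,600),interpolation=cv2.INTER_CUBIC))
```

```text
t1.48 tcp [504.5 -60.4 302.3] x [-0.001 -0.    -1.   ] y [ 0.106 -0.994  0.   ] F [ 0.5 -0.   0. ] T [-0.    0.01 -0.04] op 79.8 q [-0.22 -0.12  1.74 -0.    1.52  1.24]
[[297.31863964   0.         253.46863492]
 [  0.         297.31863964 187.15979702]
 [  0.           0.           1.        ]] [ 0.57304223 -0.05284724  0.3851652 ]
[253.56122586 178.73030613]
```

View pics/w1b.png

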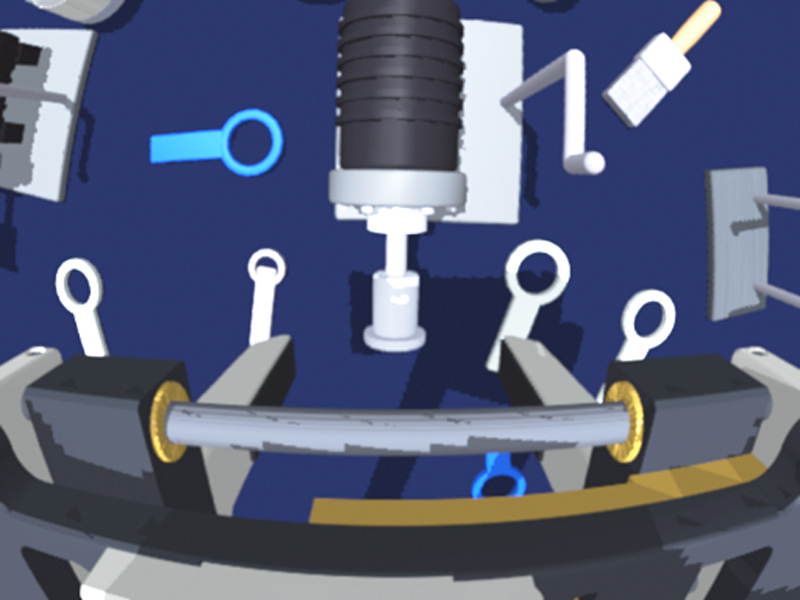

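Run:
```python
from h import *
par=P("wrist"); s=1.5625
W=lambda u,v,z: np.round(plane("wrist",(u/s,v/s),z,par)*1e3,1)
print("hub back top",W(396,274,.086),"hub/collar top",W(395,327,.086),"collar L/R",W(364,338,.07),W(427,338,.07),"hub LR",W(374,295,.07),W(419,295,.07))
print("nose",W(368,215,.07),W(425,215,.07),"flange top",W(398,172,.116),"fl sides",W(330,190,.07),W(467,190,.07))
print("tip",W(593,161,.195),"bend",W(577,155,.165),"arm top riser",W(575,58,.165),"mid", W(576,105,.165))
print("tagM eye",W(538,273,.01),"tail end",W(494,368,.01))
print("plate corners",W(337,218,.01),W(520,222,.01),W(522,26,.01))
```

```text
hub back top [508.3 -60.4  86. ] hub/collar top [471.6 -63.6  86. ] collar L/R [455.5 -42.7  70. ] [460.3 -88.   70. ] hub LR [488.3 -47.   70. ] [491.6 -78.4  70. ]
nose [543.7 -37.5  70. ] [547.8 -76.   70. ] flange top [574.6 -54.6 116. ] fl sides [558.4 -10.1  70. ] [ 568.2 -102.5   70. ]
tip [ 590.7 -136.8  195. ] bend [ 595.  -140.8  165. ] arm top riser [ 644.3 -134.9  165. ] mid [ 619.9 -137.5  165. ]
tagM eye [ 506.  -182.3   10. ] tail end [ 416.2 -158.1   10. ]
plate corners [533.4  -9.5  10. ] [ 547.  -159.5   10. ] [ 713.2 -143.4   10. ]
```

Picture 4 (wrist) shows the right pump's hub at (396,300), its collar at (395,338), and hook tip at (592,162). White tags are at (538,273), (648,318) and (78,285), and blue ones at (250,142) and (500,480). The pump yaw is about 5.3° and the plate width came out at 150.6 mm, which matches. Now I'll descend on the hub.

Run:
```python
from h import *
go((.490,-.0625,.073),np.radians(-84.6))
```

```text
xyz [164.4  -0.3  14.2] turn [ 0.0107  0.001  -0.0003]
```

step_arm --commands '[{"xyz": [50, 0, 14], "turn": [0.01, 0, 0], "grip": 80}, {"xyz": [100, 0, 14], "turn": [0.01, 0, 0], "grip": 80}, {"xyz": [145, 0, 14], "turn": [0.01, 0, 0], "grip": 80}, {"xyz": [164, 0, 14], "turn": [0.01, 0, 0], "grip": 80}, {"xyz": [164, 0, 14], "turn": [0.01, 0, 0], "grip": 60}, {"xyz": [164, 0, 14], "turn": [0.01, 0, 0], "grip": 44}]' --force 12

```text
t: 2.28
tool_pos: [0.4912, -0.0633, 0.14]
orientation: [2.175, 0.101, -2.172]
force: [-0.1, 0.8, -0.2]
opening: 0.0643
```

step_arm --commands '[{"xyz": [0, 0, 0], "turn": [0, 0, 0], "grip": 25}, {"xyz": [0, 0, 0], "turn": [0, 0, 0], "grip": 25}, {"xyz": [0, 0, 0], "turn": [0, 0, 0], "grip": 25}, {"xyz": [0, 0, 0], "turn": [0, 0, 0], "grip": 25}]'

```text
t: 2.78
tool_pos: [0.491, -0.0612, 0.1392]
orientation: [2.174, 0.105, -2.173]
force: [-1.2, 4.9, 3.2]
opening: 0.0315
```

step_arm --commands '[{"xyz": [0, -1, 1], "turn": [0, 0, 0], "grip": 25}, {"xyz": [0, -1, 2], "turn": [0, 0, 0], "grip": 25}, {"xyz": [0, -1, 3], "turn": [0, 0, 0], "grip": 25}, {"xyz": [0, -1, 4], "turn": [0, 0, 0], "grip": 25}, {"xyz": [0, -1, 5], "turn": [0, 0, 0], "grip": 25}, {"xyz": [0, -1, 5], "turn": [0, 0, 0], "grip": 25}]'

```text
t: 3.52
tool_pos: [0.4859, -0.0615, 0.1391]
orientation: [2.174, 0.103, -2.172]
force: [2.7, 4.2, 5.6]
opening: 0.0316
```

```bash
python3 -c "
from h import *
state()"
```

```text
t3.52 tcp [485.9 -61.5 139.1] x [ 0.001  0.    -1.   ] y [ 0.095 -0.996 -0.   ] F [2.7 4.2 5.6] T [ 0.9  -0.31 -0.07] op 31.6 q [-0.23 -0.02  1.96  0.    1.21  1.25]
```

step_arm --commands '[{"xyz": [0, -1, 1], "turn": [0, 0, 0], "grip": 25}, {"xyz": [0, -1, 2], "turn": [0, 0, 0], "grip": 25}, {"xyz": [0, -1, 3], "turn": [0, 0, 0], "grip": 25}, {"xyz": [0, -1, 4], "turn": [0, 0, 0], "grip": 25}, {"xyz": [0, -1, 5], "turn": [0, 0, 0], "grip": 25}, {"xyz": [0, -1, 5], "turn": [0, 0, 0], "grip": 25}]'

```text
t: 4.28
tool_pos: [0.4808, -0.0617, 0.1391]
orientation: [2.173, 0.102, -2.172]
force: [3.0, -3.8, 6.0]
opening: 0.0316
```

step_arm --commands '[{"xyz": [0, 0, 1], "turn": [0, 0, 0], "grip": 25}, {"xyz": [0, 0, 2], "turn": [0, 0, 0], "grip": 25}, {"xyz": [0, 0, 3], "turn": [0, 0, 0], "grip": 25}, {"xyz": [0, 0, 3], "turn": [0, 0, 0], "grip": 25}]'

```text
t: 4.78
tool_pos: [0.4778, -0.062, 0.1391]
orientation: [2.173, 0.102, -2.172]
force: [3.1, -4.0, 6.1]
opening: 0.0316
```

step_arm --commands '[{"xyz": [0, 0, 1], "turn": [0, 0, 0], "grip": 25}, {"xyz": [0, 0, 2], "turn": [0, 0, 0], "grip": 25}, {"xyz": [0, 0, 3], "turn": [0, 0, 0], "grip": 25}, {"xyz": [0, 0, 3], "turn": [0, 0, 0], "grip": 25}]'

```text
t: 5.28
tool_pos: [0.4764, -0.0621, 0.1392]
orientation: [2.178, 0.102, -2.167]
force: [13.9, -2.9, -3.4]
opening: 0.0315
```

step_arm --commands '[{"xyz": [0, 0, -1], "turn": [0, 0, 0], "grip": 31}, {"xyz": [0, 0, -1], "turn": [0, 0, 0], "grip": 50}, {"xyz": [0, 0, -1], "turn": [0, 0, 0], "grip": 62}, {"xyz": [-20, 0, -1], "turn": [0, 0, 0], "grip": 62}, {"xyz": [-70, 0, -1], "turn": [0, 0, 0], "grip": 62}, {"xyz": [-120, 0, -1], "turn": [0, 0, 0], "grip": 62}, {"xyz": [-164, 0, -1], "turn": [0, 0, 0], "grip": 62}, {"xyz": [-164, 0, -1], "turn": [0, 0, 0], "grip": 62}]'

```text
t: 6.28
tool_pos: [0.4768, -0.0618, 0.3065]
orientation: [2.178, 0.101, -2.166]
force: [0.0, -0.2, 0.2]
opening: 0.0618
```

Run:
```python
from h import *
state(); go((.515,.378,.235),np.radians(-100))
print("pot rim", plane("top",(114,186),.09)); im,par=snap("wrist","w2")
print("pred hub/collar top edge if 14.5 out", proj("wrist",(.457,-.0645,.086),par)*1.5625)
```

```text
t6.28 tcp [476.8 -61.8 306.5] x [ 0.006 -0.001 -1.   ] y [ 0.095 -0.995  0.002] F [ 0.  -0.2  0.2] T [ 0.06 -0.03 -0.03] op 61.8 q [-0.24 -0.2   1.81  0.    1.53  1.24]
xyz [   6.2 -434.2  -79.7] turn [ 0.2695 -0.0057 -0.0011]
pot rim [0.55454452 0.48508753 0.09      ]
pred hub/collar top edge if 14.5 out [397.2459748  309.39516286]
```

step_arm --commands '[{"xyz": [0, -50, -10], "turn": [0.03, 0, 0], "grip": 62}, {"xyz": [2, -108, -20], "turn": [0.07, -0.001, 0], "grip": 62}, {"xyz": [3, -168, -31], "turn": [0.1, -0.002, 0], "grip": 62}, {"xyz": [4, -228, -42], "turn": [0.14, -0.003, 0], "grip": 62}, {"xyz": [5, -288, -53], "turn": [0.18, -0.004, 0], "grip": 62}, {"xyz": [5, -348, -64], "turn": [0.22, -0.005, 0], "grip": 62}, {"xyz": [6, -400, -74], "turn": [0.25, -0.006, 0], "grip": 62}, {"xyz": [6, -434, -80], "turn": [0.27, -0.006, 0], "grip": 62}, {"xyz": [6, -434, -80], "turn": [0.27, -0.006, 0], "grip": 62}, {"xyz": [6, -434, -80], "turn": [0.27, -0.006, 0], "grip": 62}]'

```text
t: 7.58
tool_pos: [0.5136, 0.3771, 0.2947]
orientation: [-2.122, 0.19, 2.14]
force: [0.2, -0.2, -1.0]
opening: 0.062
```

Run:
```python
from h import *
state(); im,par=snap("wrist","w3")
np.savez("w3.npz",K=par[0],R=par[1],t=par[2])
cv2.imwrite("pics/w3b.png",cv2.resize(im,(800,600),interpolation=cv2.INTER_CUBIC))
```

```text
t7.58 tcp [513.6 377.1 294.7] x [-0.009 -0.002 -1.   ] y [-0.174 -0.985  0.004] F [ 0.2 -0.2 -1. ] T [-0.06  0.03 -0.01] op 62.0 q [0.55 0.24 1.38 0.   1.53 2.3 ]
```

View pics/w3b.png

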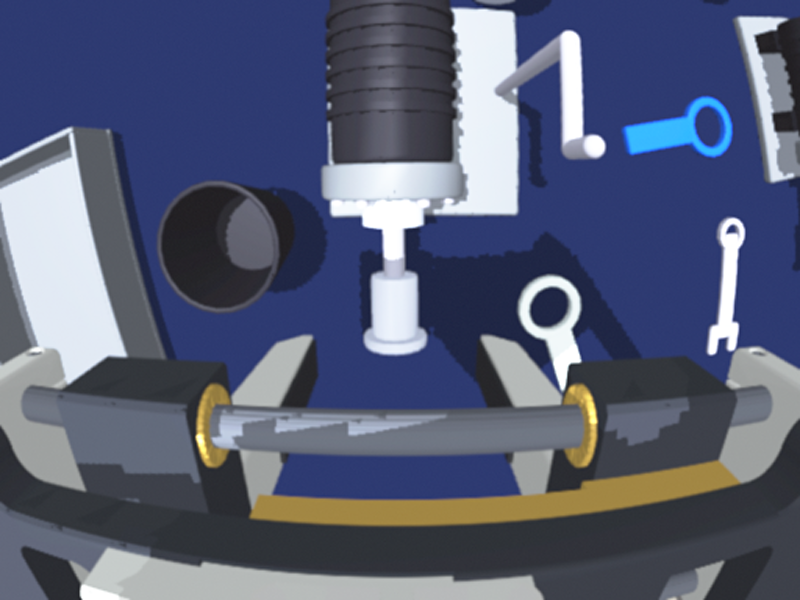

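Picture 5 shows the left pump: hub (394,300), collar (394,342), hook tip (593,147), pot (218,245) with room to spare, and tag L's eye (550,306).

Run:
```python
from h import *
d=np.load("w3.npz"); par=(d["K"],d["R"],d["t"]); s=1.5625
W=lambda u,v,z: np.round(plane("wrist",(u/s,v/s),z,par)*1e3,1)
print("hub back top",W(394,274,.086),"hub/collar top",W(394,330,.086),"hub LR",W(371,300,.07),W(418,300,.07))
print("nose",W(362,215,.07),W(424,215,.07))
print("tip",W(594,146,.195),"bend",W(573,145,.165),"arm riser",W(569,40,.165))
print("tagL eye",W(550,306,.01))
print("plate corners",W(332,214,.01),W(518,213,.01),W(515,14,.01))
print("pot",W(278,247,.09))
go((.500,.380,.073),np.radians(-100))
```

```text
hub back top [517.8 377.3  86. ] hub/collar top [480.3 384.   86. ] hub LR [499.  396.8  70. ] [493.3 364.9  70. ]
nose [557.4 391.8  70. ] [550.3 351.4  70. ]
tip [581.3 282.5 195. ] bend [582.7 279.9 165. ] arm riser [634.1 272.3 165. ]
tagL eye [450.6 253.7  10. ]
plate corners [557.9 420.4  10. ] [533.7 272.9  10. ] [697.8 246.5  10. ]
pot [549.2 447.   90. ]
xyz [157.4  -1.2  13. ] turn [-0.0011  0.0076 -0.0028]
```

step_arm --commands '[{"xyz": [50, -1.5, 14], "turn": [-0.012, 0.007, -0.003], "grip": 62}, {"xyz": [100, -1.5, 14], "turn": [-0.012, 0.007, -0.003], "grip": 62}, {"xyz": [145, -1.5, 14], "turn": [-0.012, 0.007, -0.003], "grip": 62}, {"xyz": [157, -1.5, 14], "turn": [-0.012, 0.007, -0.003], "grip": 62}, {"xyz": [157, -1.5, 14], "turn": [-0.012, 0.007, -0.003], "grip": 60}, {"xyz": [157, -1.5, 14], "turn": [-0.012, 0.007, -0.003], "grip": 44}, {"xyz": [157, -1.5, 14], "turn": [-0.012, 0.007, -0.003], "grip": 25}, {"xyz": [157, -1.5, 14], "turn": [-0.012, 0.007, -0.003], "grip": 25}, {"xyz": [157, -1.5, 14], "turn": [-0.012, 0.007, -0.003], "grip": 25}, {"xyz": [157, -1.5, 14], "turn": [-0.012, 0.007, -0.003], "grip": 25}]' --force 12

```text
t: 8.88
tool_pos: [0.5002, 0.3804, 0.1412]
orientation: [-2.139, 0.176, 2.135]
force: [-3.5, -10.8, 9.8]
opening: 0.0316
```

step_arm --commands '[{"xyz": [0, 0, 1], "turn": [0, 0, 0], "grip": 25}, {"xyz": [0, 0, 2], "turn": [0, 0, 0], "grip": 25}, {"xyz": [0, 0, 3], "turn": [0, 0, 0], "grip": 25}, {"xyz": [0, 0, 3], "turn": [0, 0, 0], "grip": 25}]'

```text
t: 9.38
tool_pos: [0.4979, 0.3807, 0.1412]
orientation: [-2.14, 0.176, 2.133]
force: [1.1, -11.2, 8.0]
opening: 0.0318
```

step_arm --commands '[{"xyz": [0, 0, 1], "turn": [0, 0, 0], "grip": 25}, {"xyz": [0, 0, 2], "turn": [0, 0, 0], "grip": 25}, {"xyz": [0, 0, 3], "turn": [0, 0, 0], "grip": 25}, {"xyz": [0, 0, 3], "turn": [0, 0, 0], "grip": 25}]'

```text
t: 9.88
tool_pos: [0.495, 0.3812, 0.1411]
orientation: [-2.14, 0.176, 2.133]
force: [1.0, -11.5, 7.8]
opening: 0.0315
```

step_arm --commands '[{"xyz": [0, 2, 1], "turn": [0, 0, 0], "grip": 25}, {"xyz": [0, 2, 2], "turn": [0, 0, 0], "grip": 25}, {"xyz": [0, 2, 3], "turn": [0, 0, 0], "grip": 25}, {"xyz": [0, 2, 3], "turn": [0, 0, 0], "grip": 25}]'

```text
t: 10.38
tool_pos: [0.4913, 0.3815, 0.1411]
orientation: [-2.139, 0.172, 2.132]
force: [2.2, -4.7, 6.9]
opening: 0.0316
```

step_arm --commands '[{"xyz": [0, 0, 1], "turn": [0, 0, 0], "grip": 25}, {"xyz": [0, 0, 2], "turn": [0, 0, 0], "grip": 25}, {"xyz": [0, 0, 3], "turn": [0, 0, 0], "grip": 25}, {"xyz": [0, 0, 3], "turn": [0, 0, 0], "grip": 25}]'

```text
t: 10.88
tool_pos: [0.4877, 0.3821, 0.1401]
orientation: [-2.137, 0.172, 2.134]
force: [0.9, -2.1, 0.7]
opening: 0.032
```

step_arm --commands '[{"xyz": [0, 0, 1], "turn": [0, 0, 0], "grip": 25}, {"xyz": [0, 0, 2], "turn": [0, 0, 0], "grip": 25}, {"xyz": [0, 0, 3], "turn": [0, 0, 0], "grip": 25}, {"xyz": [0, 0, 3], "turn": [0, 0, 0], "grip": 25}]'

```text
t: 11.38
tool_pos: [0.4864, 0.3822, 0.1399]
orientation: [-2.141, 0.172, 2.129]
force: [12.6, -2.2, -4.2]
opening: 0.0312
```

step_arm --commands '[{"xyz": [0, 0, -2], "turn": [0, 0, 0], "grip": 25}, {"xyz": [0, 0, -4], "turn": [0, 0, 0], "grip": 25}, {"xyz": [0, 0, -6], "turn": [0, 0, 0], "grip": 25}, {"xyz": [0, 0, -8], "turn": [0, 0, 0], "grip": 25}, {"xyz": [0, 0, -10], "turn": [0, 0, 0], "grip": 25}, {"xyz": [0, 0, -12], "turn": [0, 0, 0], "grip": 25}, {"xyz": [0, 0, -14], "turn": [0, 0, 0], "grip": 25}, {"xyz": [0, 0, -15], "turn": [0, 0, 0], "grip": 25}, {"xyz": [0, 0, -15], "turn": [0, 0, 0], "grip": 25}]'

```text
t: 12.5
tool_pos: [0.499, 0.3802, 0.1398]
orientation: [-2.136, 0.172, 2.135]
force: [-3.0, -1.3, 4.8]
opening: 0.0311
```

step_arm --commands '[{"xyz": [0, 0, -1], "turn": [0, 0, 0], "grip": 25}, {"xyz": [0, 0, -2], "turn": [0, 0, 0], "grip": 25}, {"xyz": [0, 0, -3], "turn": [0, 0, 0], "grip": 25}, {"xyz": [0, 0, -4], "turn": [0, 0, 0], "grip": 25}, {"xyz": [0, 0, -4], "turn": [0, 0, 0], "grip": 25}]'

```text
t: 13.12
tool_pos: [0.5035, 0.3795, 0.1398]
orientation: [-2.137, 0.172, 2.134]
force: [-2.5, 0.9, 2.9]
opening: 0.0318
```

step_arm --commands '[{"xyz": [0, 0, -1], "turn": [0, 0, 0], "grip": 25}, {"xyz": [0, 0, -2], "turn": [0, 0, 0], "grip": 25}, {"xyz": [0, 0, -3], "turn": [0, 0, 0], "grip": 25}, {"xyz": [0, 0, -3], "turn": [0, 0, 0], "grip": 25}]'

```text
t: 13.62
tool_pos: [0.5065, 0.379, 0.1398]
orientation: [-2.137, 0.172, 2.134]
force: [-2.3, 1.7, 2.7]
opening: 0.0314
```

step_arm --commands '[{"xyz": [0, 0, -1], "turn": [0, 0, 0], "grip": 25}, {"xyz": [0, 0, -2], "turn": [0, 0, 0], "grip": 25}, {"xyz": [0, 0, -2], "turn": [0, 0, 0], "grip": 25}]'

```text
t: 14.0
tool_pos: [0.507, 0.3789, 0.1398]
orientation: [-2.134, 0.172, 2.137]
force: [-10.1, 2.1, 7.3]
opening: 0.0317
```

step_arm --commands '[{"xyz": [0, 0, -1], "turn": [0, 0, 0], "grip": 25}, {"xyz": [0, 0, -2], "turn": [0, 0, 0], "grip": 25}, {"xyz": [0, 0, -2], "turn": [0, 0, 0], "grip": 25}]'

```text
t: 14.38
tool_pos: [0.5082, 0.3787, 0.1395]
orientation: [-2.133, 0.172, 2.139]
force: [-13.7, 3.2, 8.0]
opening: 0.0314
```

step_arm --commands '[{"xyz": [0, 0, 0], "turn": [0, 0, 0], "grip": 40}, {"xyz": [0, 0, 0], "turn": [0, 0, 0], "grip": 62}, {"xyz": [0, 0, 0], "turn": [0, 0, 0], "grip": 62}, {"xyz": [-20, 0, 0], "turn": [0, 0, 0], "grip": 62}, {"xyz": [-70, 0, 0], "turn": [0, 0, 0], "grip": 62}, {"xyz": [-120, 0, 0], "turn": [0, 0, 0], "grip": 62}, {"xyz": [-160, 0, 0], "turn": [0, 0, 0], "grip": 62}, {"xyz": [-160, 0, 0], "turn": [0, 0, 0], "grip": 62}]'

```text
t: 15.38
tool_pos: [0.5119, 0.3789, 0.307]
orientation: [-2.143, 0.166, 2.122]
force: [-0.2, 1.0, -0.7]
opening: 0.0619
```

Run:
```python
from h import *
state(); go((.4765,-.0625,.235),np.radians(-84.6))
im,par=snap("wrist","w4")
s=1.5625
# previous view vs now: hub back edge along axis
```

```text
t15.38 tcp [511.9 378.9 307. ] x [ 0.01   0.007 -1.   ] y [-0.163 -0.987 -0.009] F [-0.2  1.  -0.7] T [ 0.02 -0.03  0.02] op 61.9 q [0.56 0.22 1.38 0.   1.53 2.29]
xyz [  3.4 441.4 -36.8] turn [-0.2576 -0.01    0.0078]
```

step_arm --commands '[{"xyz": [0, 50, -4], "turn": [-0.03, 0, 0], "grip": 62}, {"xyz": [0, 108, -9], "turn": [-0.06, -0.002, 0], "grip": 62}, {"xyz": [0, 168, -14], "turn": [-0.1, -0.004, 0.002], "grip": 62}, {"xyz": [1, 228, -19], "turn": [-0.14, -0.006, 0.004], "grip": 62}, {"xyz": [2, 288, -24], "turn": [-0.18, -0.008, 0.006], "grip": 62}, {"xyz": [3, 348, -29], "turn": [-0.22, -0.01, 0.008], "grip": 62}, {"xyz": [3, 405, -34], "turn": [-0.25, -0.01, 0.008], "grip": 62}, {"xyz": [3, 441, -37], "turn": [-0.257, -0.01, 0.008], "grip": 62}, {"xyz": [3, 441, -37], "turn": [-0.257, -0.01, 0.008], "grip": 62}, {"xyz": [3, 441, -37], "turn": [-0.257, -0.01, 0.008], "grip": 62}]'

```text
t: 16.68
tool_pos: [0.4745, -0.0628, 0.2952]
orientation: [2.16, 0.097, -2.183]
force: [0.4, 0.9, -0.4]
opening: 0.0617
```

Run:
```python
from h import *
state(); go((.4765,-.0625,.074),np.radians(-84.6))
```

```text
t16.68 tcp [474.5 -62.8 295.2] x [-0.01  -0.005 -1.   ] y [ 0.093 -0.996  0.004] F [ 0.4  0.9 -0.4] T [0.04 0.   0.05] op 61.7 q [-0.23 -0.19  1.82 -0.01  1.52  1.24]
xyz [156.1  -0.7  -3.6] turn [-0.0011  0.0105 -0.0039]
```

step_arm --commands '[{"xyz": [50, -1, -4], "turn": [0, 0.01, -0.004], "grip": 62}, {"xyz": [100, -1, -4], "turn": [0, 0.01, -0.004], "grip": 62}, {"xyz": [145, -1, -4], "turn": [0, 0.01, -0.004], "grip": 62}, {"xyz": [156, -1, -4], "turn": [0, 0.01, -0.004], "grip": 62}, {"xyz": [156, -1, -4], "turn": [0, 0.01, -0.004], "grip": 60}, {"xyz": [156, -1, -4], "turn": [0, 0.01, -0.004], "grip": 44}, {"xyz": [156, -1, -4], "turn": [0, 0.01, -0.004], "grip": 25}, {"xyz": [156, -1, -4], "turn": [0, 0.01, -0.004], "grip": 25}, {"xyz": [156, -1, -4], "turn": [0, 0.01, -0.004], "grip": 25}, {"xyz": [156, -1, -4], "turn": [0, 0.01, -0.004], "grip": 25}]'

```text
t: 17.92
tool_pos: [0.478, -0.0622, 0.1408]
orientation: [2.176, 0.102, -2.171]
force: [-0.0, 5.2, 6.3]
opening: 0.0316
```

step_arm --commands '[{"xyz": [0, 0, 1], "turn": [0, 0, 0], "grip": 25}, {"xyz": [0, 0, 2], "turn": [0, 0, 0], "grip": 25}, {"xyz": [0, 0, 2], "turn": [0, 0, 0], "grip": 25}]'

```text
t: 18.3
tool_pos: [0.4775, -0.0623, 0.1409]
orientation: [2.181, 0.102, -2.167]
force: [9.8, 6.5, -4.0]
opening: 0.0317
```

step_arm --commands '[{"xyz": [0, 0, -3], "turn": [0, 0, 0], "grip": 25}, {"xyz": [0, 0, -5], "turn": [0, 0, 0], "grip": 25}, {"xyz": [0, 0, -7], "turn": [0, 0, 0], "grip": 25}, {"xyz": [0, 0, -9], "turn": [0, 0, 0], "grip": 25}, {"xyz": [0, 0, -11], "turn": [0, 0, 0], "grip": 25}, {"xyz": [0, 0, -13], "turn": [0, 0, 0], "grip": 25}, {"xyz": [0, 0, -15], "turn": [0, 0, 0], "grip": 25}, {"xyz": [0, 0, -17], "turn": [0, 0, 0], "grip": 25}, {"xyz": [0, 0, -17], "turn": [0, 0, 0], "grip": 25}]'

```text
t: 19.42
tool_pos: [0.4928, -0.0609, 0.1408]
orientation: [2.175, 0.102, -2.172]
force: [-2.0, 4.4, 7.5]
opening: 0.0317
```

step_arm --commands '[{"xyz": [0, 0, -1], "turn": [0, 0, 0], "grip": 25}, {"xyz": [0, 0, -2], "turn": [0, 0, 0], "grip": 25}, {"xyz": [0, 0, -3], "turn": [0, 0, 0], "grip": 25}, {"xyz": [0, 0, -3], "turn": [0, 0, 0], "grip": 25}]'

```text
t: 19.92
tool_pos: [0.4957, -0.0607, 0.1408]
orientation: [2.175, 0.102, -2.172]
force: [-1.6, 3.9, 8.0]
opening: 0.0316
```

step_arm --commands '[{"xyz": [0, 0, -1], "turn": [0, 0, 0], "grip": 25}, {"xyz": [0, 0, -2], "turn": [0, 0, 0], "grip": 25}, {"xyz": [0, 0, -3], "turn": [0, 0, 0], "grip": 25}, {"xyz": [0, 0, -3], "turn": [0, 0, 0], "grip": 25}]'

```text
t: 20.42
tool_pos: [0.4981, -0.0604, 0.1408]
orientation: [2.173, 0.102, -2.173]
force: [-6.8, 3.3, 10.6]
opening: 0.0316
```

step_arm --commands '[{"xyz": [0, 0, -1], "turn": [0, 0, 0], "grip": 25}, {"xyz": [0, 0, -2], "turn": [0, 0, 0], "grip": 25}, {"xyz": [0, 0, -2], "turn": [0, 0, 0], "grip": 25}]'

```text
t: 20.8
tool_pos: [0.4992, -0.0603, 0.1404]
orientation: [2.171, 0.102, -2.176]
force: [-10.0, 2.6, 13.4]
opening: 0.0315
```

step_arm --commands '[{"xyz": [0, 0, 0], "turn": [0, 0, 0], "grip": 40}, {"xyz": [0, 0, 0], "turn": [0, 0, 0], "grip": 62}, {"xyz": [0, 0, 0], "turn": [0, 0, 0], "grip": 62}, {"xyz": [-20, 0, 0], "turn": [0, 0, 0], "grip": 62}, {"xyz": [-70, 0, 0], "turn": [0, 0, 0], "grip": 62}, {"xyz": [-120, 0, 0], "turn": [0, 0, 0], "grip": 62}, {"xyz": [-160, 0, 0], "turn": [0, 0, 0], "grip": 62}, {"xyz": [-160, 0, 0], "turn": [0, 0, 0], "grip": 62}]'

```text
t: 21.8
tool_pos: [0.502, -0.0609, 0.3043]
orientation: [2.181, 0.099, -2.163]
force: [1.2, -0.7, -0.7]
opening: 0.062
```

Run:
```python
from h import *
state(); im,par=snap("wrist","w5")
t,pt=snap("top","top2"); sc,_=snap("scene","scene2")
a=cv2.resize(im,(400,300)); b=cv2.resize(t,(400,300)); 
cv2.imwrite("pics/m2.png",cv2.resize(im,(800,600),interpolation=cv2.INTER_CUBIC))
np.savez("w5.npz",K=par[0],R=par[1],t=par[2])
# tag eyes from top view
def eyes(t):
    hsv=cv2.cvtColor(t,cv2.COLOR_BGR2HSV); m=((hsv[...,2]>140)&(hsv[...,1]<50)).astype(np.uint8)*255; m[265:]=0
    cs,h=cv2.findContours(m,cv2.RETR_CCOMP,cv2.CHAIN_APPROX_NONE)
    for c,hh in zip(cs,h[0]):
        if hh[3]>=0 and 60<cv2.contourArea(c)<120:
            M=cv2.moments(c); print(np.round((M["m10"]/M["m00"],M["m01"]/M["m00"]),1),np.round(plane("top",(M["m10"]/M["m00"],M["m01"]/M["m00"]),.01)[:2]*1e3))
eyes(cv2.imread("pics/top0.png"));print();eyes(t)
```

```text
t21.80 tcp [502.  -60.9 304.3] x [ 0.008 -0.002 -1.   ] y [ 0.094 -0.996  0.003] F [ 1.2 -0.7 -0.7] T [ 0.01 -0.01 -0.02] op 62.0 q [-0.22 -0.13  1.75 -0.    1.52  1.26]
[191. 219.] [449. 256.]
[360.2 206.1] [ 477. -302.]
[322.6 197.8] [ 508. -179.]

[190.9 218.9] [450. 256.]
[360.2 206.1] [ 477. -302.]
```

View pics/m2.png

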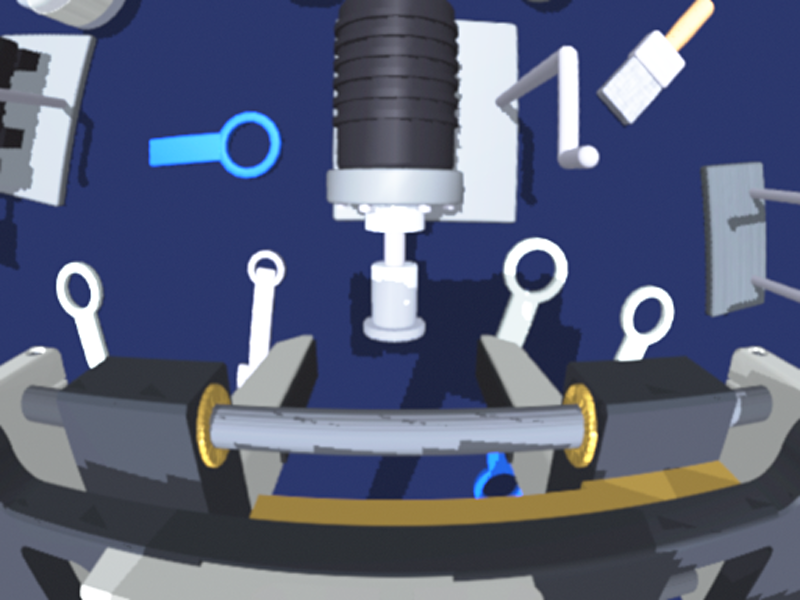

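Picture 6: the right shaft is home (hub at (395,290)). Both shafts travelled about 20.5 mm between stops, so both pumps are worn. Tag M is at (536,270). The gripper body would come close to the collar there, so I'll grip it with a 20° tilt.

```bash
cat >> h.py <<'E'
def tag(eye,yaw_deg,z,g=0.072,tilt=20,tip=0.005):
    """move so a flat tag (underside z, eye centre xy, yaw of its +x) sits in the fingertips"""
    a=np.radians(yaw_deg); u=np.array([np.cos(a),np.sin(a)])
    R1=down(a-np.pi/2)@Ro.from_euler("y",np.radians(tilt)).as_matrix()
    p=np.r_[np.asarray(eye)[:2]-g*u, z+tip]-0.084*R1[:,0]
    print("tcp target",np.round(p*1e3,1),end=" "); go(p,graspz=False,R1=R1)
E
python3 - <<'E'
from h import *
d=np.load("w5.npz"); par=(d["K"],d["R"],d["t"]); s=1.5625
W=lambda u,v,z: np.round(plane("wrist",(u/s,v/s),z,par)*1e3,1)
im=cv2.imread("pics/w5.png"); hsv=cv2.cvtColor(im,cv2.COLOR_BGR2HSV); m=((hsv[...,2]>150)&(hsv[...,1]<60)).astype(np.uint8)
print("eye",W(535.5,269.5,.01),"tail edges",W(497,330,.01),W(524,342,.01),W(506,308,.01))
tag((.507,-.1805),-14.5,.10)
E
```

```text
eye [ 507.5 -180.6   10. ] tail edges [ 450.8 -154.6   10. ] [ 441.7 -181.2   10. ] [ 471.3 -159.5   10. ]
tcp target [ 409.5 -155.3  183.9] xyz [114.9  85.9  98.7] turn [0.3434 0.3462 0.0601]
```

step_arm --commands '[{"xyz": [10, 43, 50], "turn": [0.1, 0.1, 0.02], "grip": 62}, {"xyz": [40, 86, 99], "turn": [0.2, 0.2, 0.035], "grip": 55}, {"xyz": [75, 86, 99], "turn": [0.3, 0.3, 0.05], "grip": 50}, {"xyz": [115, 86, 99], "turn": [0.343, 0.346, 0.06], "grip": 50}, {"xyz": [115, 86, 99], "turn": [0.343, 0.346, 0.06], "grip": 50}, {"xyz": [115, 86, 99], "turn": [0.343, 0.346, 0.06], "grip": 50}]' --force 40

```text
t: 22.7
tool_pos: [0.4102, -0.1555, 0.1859]
orientation: [-2.443, 0.309, 1.709]
force: [0.5, 0.7, 1.4]
opening: 0.0501
```

Run:
```python
from h import *
state()
im,par=snap("wrist","w6"); np.savez("w6.npz",K=par[0],R=par[1],t=par[2])
hsv=cv2.cvtColor(im,cv2.COLOR_BGR2HSV); m=((hsv[...,2]>150)&(hsv[...,1]<60)).astype(np.uint8)*255
cs,h=cv2.findContours(m,cv2.RETR_CCOMP,cv2.CHAIN_APPROX_NONE)
for c,hh in zip(cs,h[0]):
    a=cv2.contourArea(c)
    if hh[3]>=0 and a>100:
        M=cv2.moments(c);uv=(M["m10"]/M["m00"],M["m01"]/M["m00"]);print(a,np.round(uv),np.round(plane("wrist",uv,.01,par)*1e3,1))
print("pred eye",proj("wrist",(.5073,-.1805,.01),par),"tip pt",proj("wrist",(.4376,-.1625,.01),par))
cv2.imwrite("pics/w6b.png",cv2.resize(im,(800,600),interpolation=cv2.INTER_CUBIC))
tag((.507,-.1805),-14.5,.0)
```

```text
t22.70 tcp [ 410.2 -155.5  185.9] x [ 0.332 -0.085 -0.939] y [-0.249 -0.969  0.   ] F [0.5 0.7 1.4] T [ 0.13  0.16 -0.01] op 50.1 q [-0.55 -0.56  2.33  0.12  1.04  1.23]
117.0 [ 56. 221.] [489.8  48.   10. ]
933.5 [378. 152.] [ 475.6 -302.5   10. ]
1262.5 [255. 150.] [ 505.9 -180.9   10. ]
pred eye [253.92842792 149.04031699] tip pt [253.82376579 224.98739478]
tcp target [ 409.5 -155.3   83.9] xyz [96.1 -0.2 36.9] turn [ 0.002  -0.0026  0.    ]
```

View pics/w6b.png

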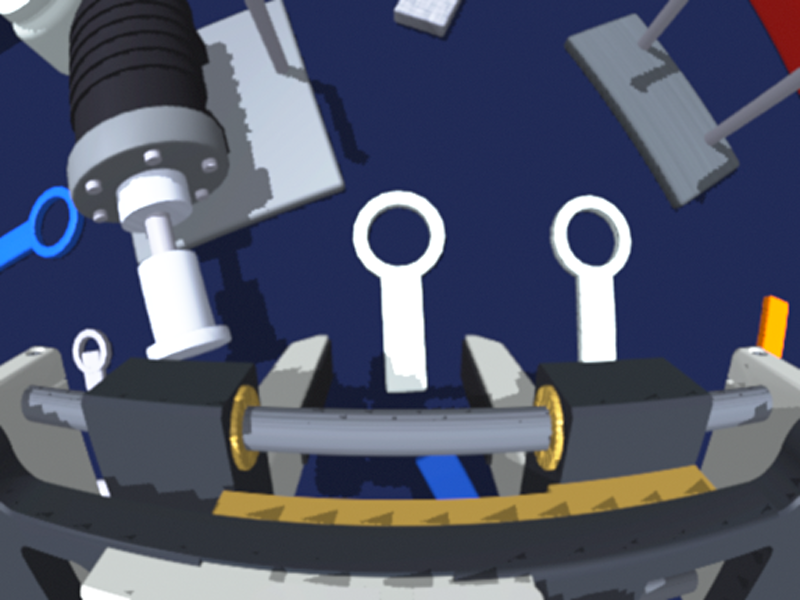

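Picture 7: tag M sits between the fingers, eye (399,235), tail end (406,390), about 2.5° off. I'll correct that and descend.

Run:
```python
from h import *
d=np.load("w6.npz"); par=(d["K"],d["R"],d["t"])
T=plane("wrist",(406/1.5625,389/1.5625),.01,par); E=plane("wrist",(399/1.5625,235/1.5625),.01,par); print(T,E,np.degrees(np.arctan2(*(E-T)[1::-1])),np.hypot(*(E-T)[:2]))
tag((.5063,-.1808),-12.5,.0)
```

```text
[ 0.41440216 -0.16233946  0.01      ] [ 0.50566773 -0.18149127  0.01      ] -11.851389006343364 0.09325340206226287
tcp target [ 408.  -159.    83.9] xyz [96.   3.8 37.4] turn [-0.0308 -0.0026 -0.012 ]
```

step_arm --commands '[{"xyz": [40, 4, 14], "turn": [-0.031, -0.003, -0.012], "grip": 50}, {"xyz": [75, 4, 28], "turn": [-0.031, -0.003, -0.012], "grip": 50}, {"xyz": [95, 4, 37], "turn": [-0.031, -0.003, -0.012], "grip": 50}, {"xyz": [95.5, 4, 37.5], "turn": [-0.031, -0.003, -0.012], "grip": 50}, {"xyz": [95.5, 4, 37.5], "turn": [-0.031, -0.003, -0.012], "grip": 35}, {"xyz": [95.5, 4, 37.5], "turn": [-0.031, -0.003, -0.012], "grip": 18}, {"xyz": [95.5, 4, 37.5], "turn": [-0.031, -0.003, -0.012], "grip": 18}, {"xyz": [95.5, 4, 37.5], "turn": [-0.031, -0.003, -0.012], "grip": 18}, {"xyz": [95.5, 4, 37.5], "turn": [-0.031, -0.003, -0.012], "grip": 18}]' --force 40

```text
t: 23.88
tool_pos: [0.4069, -0.159, 0.0831]
orientation: [-2.46, 0.271, 1.723]
force: [-2.5, 1.6, 5.6]
opening: 0.0235
```

Run:
```python
from h import *
state()
tag((.545,-.160),5.3,.205)
tag((.507,-.1808),-12.5,.205)
```

```text
t23.88 tcp [ 406.9 -159.    83.1] x [ 0.333 -0.074 -0.94 ] y [-0.218 -0.976 -0.   ] F [-2.5  1.6  5.6] T [0.21 0.24 0.08] op 23.5 q [-0.57 -0.37  2.4   0.17  0.78  1.12]
tcp target [ 444.7 -169.3  288.9] xyz [-180.1    1.8 -107.1] turn [-0.2933  0.0004 -0.1062]
tcp target [ 408.7 -159.   288.9] xyz [-192.9   -0.4  -71.9] turn [-0.0013  0.0004 -0.0001]
```

step_arm --commands '[{"xyz": [-30, 0, -11], "turn": [0, 0, 0], "grip": 18}, {"xyz": [-70, 0, -26], "turn": [0, 0, 0], "grip": 18}, {"xyz": [-115, 0, -43], "turn": [0, 0, 0], "grip": 18}, {"xyz": [-160, 0, -59], "turn": [0, 0, 0], "grip": 18}, {"xyz": [-195, 0, -72], "turn": [0, 0, 0], "grip": 18}, {"xyz": [-203, 0, -75], "turn": [0, 0, 0], "grip": 18}, {"xyz": [-203, 0, -75], "turn": [0, 0, 0], "grip": 18}]'

```text
t: 24.75
tool_pos: [0.4076, -0.1591, 0.2981]
orientation: [-2.458, 0.27, 1.725]
force: [-0.1, 0.7, -0.7]
opening: 0.0232
```

```bash
cat >> h.py <<'E'
def held(name, g=0.072, tilt=20, tip=0.005):
    """eye of the held tag: seen hole centre against where a level tag would show it"""
    s,p,R=tool(); im,par=snap("wrist",name); np.savez(name+".npz",K=par[0],R=par[1],t=par[2],p=p,Rt=R)
    L=R@Ro.from_euler("y",-np.radians(tilt)).as_matrix()   # level tool: x down, z along tail
    tp=p+0.084*R[:,0]; E=tp-g*L[:,2]+L[:,0]*(tip-0.010)*1  # eye centre at tag top
    hsv=cv2.cvtColor(im,cv2.COLOR_BGR2HSV); m=((hsv[...,2]>120)&(hsv[...,1]<70)).astype(np.uint8)*255
    cs,h=cv2.findContours(m,cv2.RETR_CCOMP,cv2.CHAIN_APPROX_NONE)
    print("op %.1f"%(s["opening"]*1e3),"predicted eye",np.round(E*1e3,1),"px",np.round(proj("wrist",E,par),1))
    for c,hh in zip(cs,h[0]):
        if hh[3]>=0 and cv2.contourArea(c)>400:
            M=cv2.moments(c);uv=np.array((M["m10"]/M["m00"],M["m01"]/M["m00"])); r=cv2.fitEllipse(c)
            print(" hole px",np.round(uv,1),"area",cv2.contourArea(c),"ell",np.round(r[1],1),"at pred z",np.round(plane("wrist",uv,E[2],par)*1e3,1))
    return im,par
E
python3 - <<'E'
from h import *
state(); im,par=held("w7")
cv2.imwrite("pics/w7b.png",cv2.resize(im,(800,600),interpolation=cv2.INTER_CUBIC))
E
```

```text
t24.75 tcp [ 407.6 -159.1  298.1] x [ 0.332 -0.073 -0.94 ] y [-0.218 -0.976 -0.001] F [-0.1  0.7 -0.7] T [ 0.13  0.17 -0.01] op 23.2 q [-0.57 -0.64  2.17  0.12  1.28  1.21]
op 23.2 predicted eye [ 505.8 -181.   223.9] px [254.  111.8]
 hole px [346.  169.7] area 581.0 ell [26.1 28.5] at pred z [ 458.  -228.6  223.9]
 hole px [253.9 110.8] area 2927.0 ell [58.8 63.5] at pred z [ 506.4 -181.   223.9]
```

View pics/w7b.png

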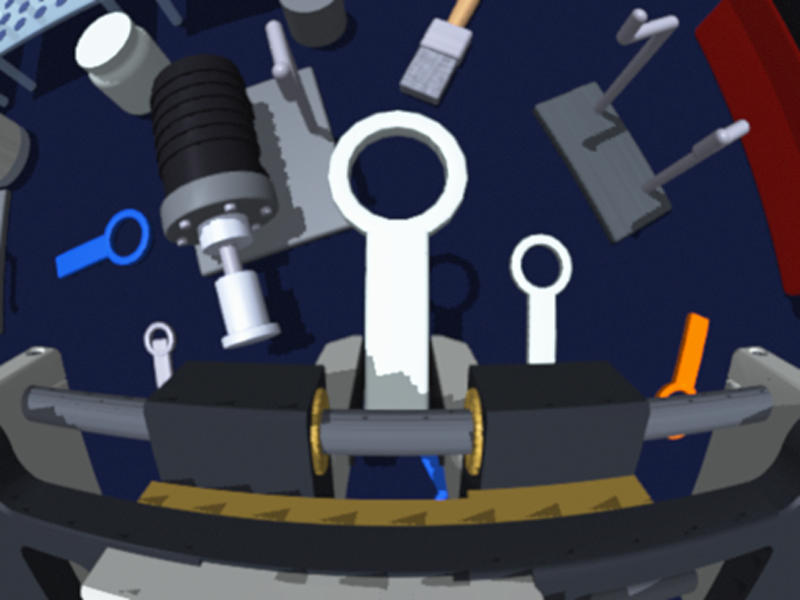

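Run:
```python
from h import *
s=1.5625
def L(n): d=np.load(n+".npz"); return (d["K"],d["R"],d["t"])
w5=L("w5");w7=L("w7")
r=[ray("wrist",(587/s,156/s),w5),ray("top",(316,164)),ray("scene",(230.5,226))]
print(tri(r[:2]), "scene predicted", proj("scene",tri(r[:2])[0]))
X=plane("wrist",(588/s,156/s),.195,w5); print("w5 plane",X, "->top",proj("top",X),"scene",proj("scene",X),"w7",proj("wrist",X,w7)*s)
for p in [(.597,-.137,.195),(.59,-.137,.195)]: print(p,proj("wrist",p,w5)*s,proj("top",p),proj("scene",p),proj("wrist",p,w7)*s)
a=cv2.imread("pics/w7.png")[0:66,150:238]; b=cv2.imread("pics/scene2.png")[200:266,190:278]
cv2.imwrite("pics/c1.png",np.hstack([cv2.resize(x,(400,300),interpolation=cv2.INTER_CUBIC) for x in(a,b)]))
```

```text
(array([ 0.59061949, -0.13610393,  0.19437074]), [np.float64(0.01738195203914472), np.float64(0.017381952039355747)]) scene predicted [232.0756183  228.11524442]
w5 plane [ 0.59061821 -0.13631291  0.195     ] ->top [316.09805409 163.9687758 ] scene [232.02539154 228.06663823] w7 [277.38502819  67.4888791 ]
(0.597, -0.137, 0.195) [590.81595844 142.0504688 ] [316.23996279 161.82142162] [233.39541342 229.25566078] [277.2965027   57.82125335]
(0.59, -0.137, 0.195) [589.25553708 157.64836105] [316.3402051  164.17037514] [231.74732985 228.11134045] [278.78607306  68.07432546]
```

View pics/c1.png

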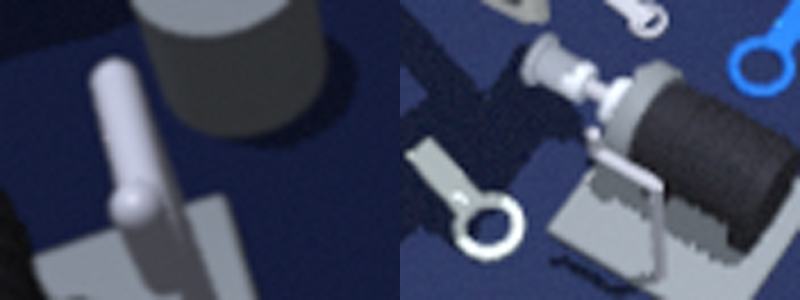

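Picture 9 (crop) confirms pump R's hook tip at world (0.590, −0.136, 0.195), consistent across three cameras. The tag is held flat, with its eye where predicted. Next I'll move above the tip.

Run:
```python
from h import *
tag((.5905,-.1365),5.3,.215)
```

```text
tcp target [ 490.2 -145.8  298.9] xyz [ 24.5 -30.8 -74.2] turn [-0.2938  0.0037 -0.1047]
```

step_arm --commands '[{"xyz": [0, -5, -10], "turn": [-0.07, 0.001, -0.025], "grip": 18}, {"xyz": [8, -14, -32], "turn": [-0.15, 0.002, -0.05], "grip": 18}, {"xyz": [16, -22, -55], "turn": [-0.22, 0.003, -0.08], "grip": 18}, {"xyz": [24.5, -31, -74], "turn": [-0.294, 0.004, -0.105], "grip": 18}, {"xyz": [24.5, -31, -74], "turn": [-0.294, 0.004, -0.105], "grip": 18}, {"xyz": [24.5, -31, -74], "turn": [-0.294, 0.004, -0.105], "grip": 18}]'

```text
t: 25.55
tool_pos: [0.4895, -0.1456, 0.2991]
orientation: [2.528, 0.116, -1.771]
force: [0.3, 0.3, -0.6]
opening: 0.0231
```

Run:
```python
from h import *
state(); im,par=held("w8")
X=(.5905,-.1365,.195); print("tip should be at px",proj("wrist",X,par))
tag((.5905,-.1365),5.3,.176)
a=im[40:170,180:330]; cv2.imwrite("pics/c2.png",cv2.resize(a,(600,520),interpolation=cv2.INTER_CUBIC))
```

```text
t25.55 tcp [ 489.5 -145.6  299.1] x [ 0.34   0.031 -0.94 ] y [ 0.091 -0.996 -0.   ] F [ 0.3  0.3 -0.6] T [ 0.02  0.29 -0.01] op 23.1 q [-0.5  -0.37  1.99  0.2   1.24  0.94]
op 23.1 predicted eye [ 589.8 -136.4  225.1] px [254. 112.]
 hole px [260.9 110.2] area 1428.0 ell [53.7 61. ] at pred z [ 591.4 -140.6  225.1]
tip should be at px [254.17496806 125.28924174]
tcp target [ 490.2 -145.8  259.9] xyz [37.5  0.1 13.1] turn [-0.0009 -0.0004 -0.0006]
```

View pics/c2.png

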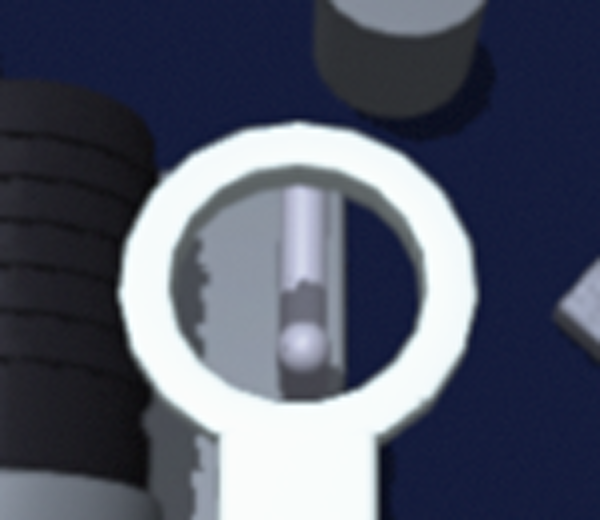

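Picture 10: the tip shows at (255.5,126) in the image, within about 1 px of prediction and inside the eye. Lowering and releasing.

step_arm --commands '[{"xyz": [13, 0, 4.5], "turn": [0, 0, 0], "grip": 18}, {"xyz": [26, 0, 9], "turn": [0, 0, 0], "grip": 18}, {"xyz": [37.5, 0, 13], "turn": [0, 0, 0], "grip": 18}, {"xyz": [37.5, 0, 13], "turn": [0, 0, 0], "grip": 18}]'

```text
t: 26.1
tool_pos: [0.4904, -0.1454, 0.2592]
orientation: [2.528, 0.118, -1.771]
force: [-0.6, 0.1, -0.1]
opening: 0.0232
```

step_arm --commands '[{"xyz": [0, 0, 0], "turn": [0, 0, 0], "grip": 30}, {"xyz": [0, 0, 0], "turn": [0, 0, 0], "grip": 50}, {"xyz": [0, 0, 0], "turn": [0, 0, 0], "grip": 60}, {"xyz": [0, 0, 0], "turn": [0, 0, 0], "grip": 60}, {"xyz": [-28, 0, -10], "turn": [0, 0, 0], "grip": 60}, {"xyz": [-70, 0, -25], "turn": [0, 0, 0], "grip": 60}, {"xyz": [-70, 0, -25], "turn": [0, 0, 0], "grip": 60}]'

```text
t: 26.98
tool_pos: [0.4921, -0.1466, 0.3406]
orientation: [2.533, 0.113, -1.756]
force: [1.0, 0.0, -0.1]
opening: 0.0602
```

Run:
```python
from h import *
state(); im,par=snap("wrist","w9"); np.savez("w9.npz",K=par[0],R=par[1],t=par[2]); sc,_=snap("scene","scene3"); t,_=snap("top","top3")
a=cv2.resize(im,(400,300)); b=cv2.resize(sc[190:280,180:300],(400,300),interpolation=cv2.INTER_CUBIC)
c=cv2.resize(sc[245:320,130:230],(400,300),interpolation=cv2.INTER_CUBIC); d=cv2.resize(t[90:270,120:360],(400,300),interpolation=cv2.INTER_CUBIC)
cv2.imwrite("pics/m3.png",np.vstack([np.hstack([a,b]),np.hstack([c,d])]))
```

```text
t26.98 tcp [ 492.1 -146.6  340.6] x [ 0.349  0.027 -0.937] y [ 0.093 -0.996  0.005] F [ 1.   0.  -0.1] T [0.01 0.15 0.01] op 60.2 q [-0.5  -0.39  1.93  0.2   1.3   0.95]
```

View pics/m3.png

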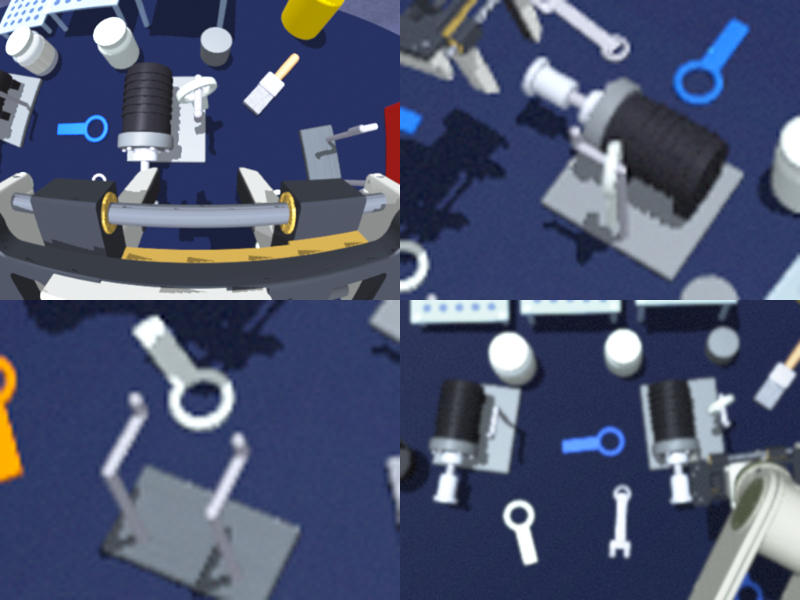

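Picture 11: the tag hangs on pump R's hook, both shafts look home, and nothing else has moved. Next is tag R, which goes to the stand.

Run:
```python
from h import *
tag((.476,-.302),-14.0,.10)
for n,t,s in (("s1 tip",(390.3,160),(189.5,279.3)),("s2 tip",(399.3,188.6),(164.2,269.3))):
    X,e=tri([ray("top",t),ray("scene",s)]); print(n,X,e)
for n,t,s in (("s1 riser",(404.4,155.6),(182.8,298.8)),("s2 riser",(414.4,184),(156.8,288))):
    X,e=tri([ray("top",t),ray("scene",s)]); print(n,X,e)
```

```text
tcp target [ 378.3 -277.6  183.9] xyz [ 99.2 120.9 168.2] turn [ 0.317  -0.0015  0.1148]
s1 tip [ 0.59844687 -0.35517527  0.19215998] [np.float64(1.7413059531204171), np.float64(1.7413059531203232)]
s2 tip [ 0.51264213 -0.37789355  0.18935133] [np.float64(1.0047719454599264), np.float64(1.0047719454597897)]
s1 riser [ 0.61497    -0.40775719  0.16365112] [np.float64(0.7639866869069765), np.float64(0.7639866869069697)]
s2 riser [ 0.5276782  -0.43190331  0.1650337 ] [np.float64(0.6130326240576769), np.float64(0.6130326240575235)]
```

step_arm --commands '[{"xyz": [0, 25, 35], "turn": [0.08, 0, 0.03], "grip": 55}, {"xyz": [15, 55, 76], "turn": [0.16, 0, 0.06], "grip": 50}, {"xyz": [40, 85, 118], "turn": [0.24, -0.001, 0.09], "grip": 50}, {"xyz": [70, 110, 153], "turn": [0.317, -0.0015, 0.115], "grip": 50}, {"xyz": [99, 121, 168], "turn": [0.317, -0.0015, 0.115], "grip": 50}, {"xyz": [99, 121, 168], "turn": [0.317, -0.0015, 0.115], "grip": 50}, {"xyz": [99, 121, 168], "turn": [0.317, -0.0015, 0.115], "grip": 50}]'

```text
t: 28.0
tool_pos: [0.379, -0.2776, 0.1854]
orientation: [-2.447, 0.3, 1.712]
force: [0.1, -0.5, 1.5]
opening: 0.0504
```

```bash
cat >> h.py <<'E'
def flat(name,near,z=.01):
    """pose of the white tag on the bench near a point, from the wrist view"""
    im,par=snap("wrist",name); np.savez(name+".npz",K=par[0],R=par[1],t=par[2])
    hsv=cv2.cvtColor(im,cv2.COLOR_BGR2HSV); m=((hsv[...,2]>150)&(hsv[...,1]<60)).astype(np.uint8)*255
    cs,h=cv2.findContours(m,cv2.RETR_CCOMP,cv2.CHAIN_APPROX_NONE)
    for c,hh in zip(cs,h[0]):
        if hh[3]>=0 and cv2.contourArea(c)>300:
            M=cv2.moments(c); E=plane("wrist",(M["m10"]/M["m00"],M["m01"]/M["m00"]),z,par)
            if np.hypot(*(E-near)[:2])>.08: continue
            o=cs[hh[3]][:,0]; Wp=np.array([plane("wrist",q,z,par) for q in o])[:,:2]-E[:2]; r=np.hypot(*Wp.T)
            k=(r>.036)&(r<.10); t=Wp[k]; v=cv2.fitLine(t[(r[k]<.085)].astype(np.float32),cv2.DIST_L2,0,.01,.01).ravel()[:2]
            tm=t.mean(0); v=v*np.sign(v@tm); print("eye",np.round(E*1e3,1),"tail max",r.max(),"yaw line %.1f mean %.1f"%tuple(np.degrees(np.arctan2(-w[1],-w[0])) for w in(v,tm)))
E
python3 - <<'E'
from h import *
state(); flat("w10",np.array([.476,-.302,0])); tag((.476,-.302),-14.0,0)
E
```

```text
t28.00 tcp [ 379.  -277.6  185.4] x [ 0.333 -0.083 -0.939] y [-0.242 -0.97  -0.   ] F [ 0.1 -0.5  1.5] T [0.13 0.14 0.05] op 50.4 q [-0.87 -0.41  2.23  0.23  1.05  0.86]
eye [ 475.1 -303.8   10. ] tail max 0.09443929639878622 yaw line -16.7 mean -13.4
tcp target [ 378.3 -277.6   83.9] xyz [95.7 -0.1 36.3] turn [ 0.0009 -0.0023 -0.0007]
```

step_arm --commands '[{"xyz": [40, 1, 14], "turn": [0, -0.002, 0], "grip": 50}, {"xyz": [75, 1, 28], "turn": [0, -0.002, 0], "grip": 50}, {"xyz": [95, 1, 36.5], "turn": [0, -0.002, 0], "grip": 50}, {"xyz": [95, 1, 36.5], "turn": [0, -0.002, 0], "grip": 50}, {"xyz": [95, 1, 36.5], "turn": [0, -0.002, 0], "grip": 35}, {"xyz": [95, 1, 36.5], "turn": [0, -0.002, 0], "grip": 18}, {"xyz": [95, 1, 36.5], "turn": [0, -0.002, 0], "grip": 18}, {"xyz": [95, 1, 36.5], "turn": [0, -0.002, 0], "grip": 18}, {"xyz": [95, 1, 36.5], "turn": [0, -0.002, 0], "grip": 18}]' --force 40

```text
t: 29.18
tool_pos: [0.3772, -0.2789, 0.084]
orientation: [-2.447, 0.301, 1.713]
force: [-1.7, 1.7, 6.3]
opening: 0.0233
```

step_arm --commands '[{"xyz": [-30, 0, -11], "turn": [0, 0, 0], "grip": 18}, {"xyz": [-70, 0, -26], "turn": [0, 0, 0], "grip": 18}, {"xyz": [-115, 0, -42], "turn": [0, 0, 0], "grip": 18}, {"xyz": [-160, 0, -58], "turn": [0, 0, 0], "grip": 18}, {"xyz": [-195, 0, -71], "turn": [0, 0, 0], "grip": 18}, {"xyz": [-206, 0, -75], "turn": [0, 0, 0], "grip": 18}, {"xyz": [-206, 0, -75], "turn": [0, 0, 0], "grip": 18}]'

```text
t: 30.05
tool_pos: [0.377, -0.2786, 0.302]
orientation: [-2.446, 0.301, 1.714]
force: [0.4, -0.1, -1.6]
opening: 0.0235
```

Run:
```python
from h import *
state(); held("w11"); tag((.5125,-.3775),-74.5,.215); tag((.5125,-.345),-74.5,.215)
```

```text
t30.05 tcp [ 377.  -278.6  302. ] x [ 0.331 -0.083 -0.94 ] y [-0.242 -0.97   0.   ] F [ 0.4 -0.1 -1.6] T [0.13 0.28 0.  ] op 23.5 q [-0.87 -0.5   2.08  0.21  1.29  0.91]
op 23.5 predicted eye [ 474.7 -303.   228. ] px [254.  111.8]
 hole px [254.2 113.5] area 2627.0 ell [54.7 61.3] at pred z [ 473.5 -302.8  228. ]
tcp target [ 485.6 -280.4  298.9] xyz [ 37.7 -24.2 -99.3] turn [0.9925 0.003  0.3604]
tcp target [ 485.6 -247.9  298.9] xyz [ 35.  -55.7 -91.9] turn [0.9925 0.003  0.3604]
```

step_arm --commands '[{"xyz": [0, -8, -15], "turn": [0.16, 0, 0.058], "grip": 18}, {"xyz": [0, -15, -30], "turn": [0.32, 0, 0.116], "grip": 18}, {"xyz": [10, -20, -45], "turn": [0.48, 0, 0.174], "grip": 18}, {"xyz": [20, -22, -65], "turn": [0.64, 0, 0.232], "grip": 18}, {"xyz": [28, -23, -80], "turn": [0.8, 0.001, 0.29], "grip": 18}, {"xyz": [34, -24, -92], "turn": [0.96, 0.003, 0.35], "grip": 18}, {"xyz": [38, -24, -99], "turn": [0.9925, 0.003, 0.36], "grip": 18}, {"xyz": [38, -24, -99], "turn": [0.9925, 0.003, 0.36], "grip": 18}, {"xyz": [38, -24, -99], "turn": [0.9925, 0.003, 0.36], "grip": 18}]'

```text
t: 31.22
tool_pos: [0.485, -0.2806, 0.2988]
orientation: [-1.692, 1.286, 1.185]
force: [0.2, -0.2, -0.2]
opening: 0.0231
```

Run:
```python
from h import *
state(); im,par=held("w12")
X=(.5125,-.3775,.195); print("tip should be at px",proj("wrist",X,par))
tag((.5125,-.3775),-74.5,.176)
a=im[40:170,180:330]; cv2.imwrite("pics/c3.png",cv2.resize(a,(600,520),interpolation=cv2.INTER_CUBIC))
```

```text
t31.23 tcp [ 485.  -280.6  298.8] x [ 0.091 -0.329 -0.94 ] y [-0.963 -0.268  0.001] F [ 0.2 -0.2 -0.2] T [ 0.29 -0.02 -0.  ] op 23.1 q [-0.49 -0.15  1.81 -0.27  1.25  2.44]
op 23.1 predicted eye [ 511.9 -377.7  224.8] px [253.6 111.5]
 hole px [271.3 112.1] area 848.0 ell [25.4 51.8] at pred z [ 501.2 -380.3  224.8]
 hole px [238.2 103.4] area 478.5 ell [22.3 30.6] at pred z [ 522.7 -380.4  224.8]
tip should be at px [252.74235929 125.60842853]
tcp target [ 485.6 -280.4  259.9] xyz [36.9 -0.6 13.6] turn [ 0.0005 -0.0004  0.0003]
```

View pics/c3.png

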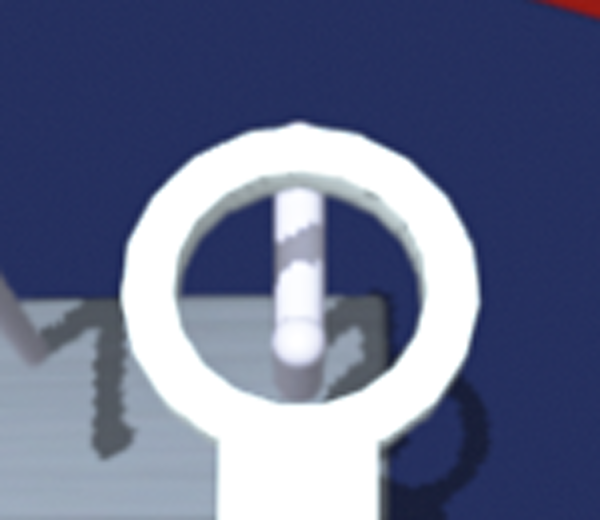

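Picture 12: the stand hook's tip is at (254.7,125.5), centred in the eye as predicted. Lowering and releasing.

step_arm --commands '[{"xyz": [13, 0, 4.5], "turn": [0, 0, 0], "grip": 18}, {"xyz": [26, 0, 9], "turn": [0, 0, 0], "grip": 18}, {"xyz": [37, 0, 13.5], "turn": [0, 0, 0], "grip": 18}, {"xyz": [37, 0, 13.5], "turn": [0, 0, 0], "grip": 18}]'

```text
t: 31.78
tool_pos: [0.485, -0.2804, 0.2589]
orientation: [-1.691, 1.286, 1.185]
force: [-0.7, -0.1, -0.9]
opening: 0.0233
```

step_arm --commands '[{"xyz": [0, 0, 0], "turn": [0, 0, 0], "grip": 30}, {"xyz": [0, 0, 0], "turn": [0, 0, 0], "grip": 50}, {"xyz": [0, 0, 0], "turn": [0, 0, 0], "grip": 60}, {"xyz": [0, 0, 0], "turn": [0, 0, 0], "grip": 60}, {"xyz": [-28, 0, -10], "turn": [0, 0, 0], "grip": 60}, {"xyz": [-65, 0, -23], "turn": [0, 0, 0], "grip": 60}, {"xyz": [-65, 0, -23], "turn": [0, 0, 0], "grip": 60}]'

```text
t: 32.65
tool_pos: [0.4869, -0.281, 0.3347]
orientation: [-1.698, 1.285, 1.174]
force: [0.2, -0.1, -0.1]
opening: 0.0602
```

Run:
```python
from h import *
state(); im,par=snap("wrist","w13"); np.savez("w13.npz",K=par[0],R=par[1],t=par[2]); sc,_=snap("scene","scene4")
print([np.round(ray("wrist",(254,120),par)[0],3)])
tag((.4495,.255),14.5,.10)
# tail dir of L from top0
im=cv2.imread("pics/top3.png"); hsv=cv2.cvtColor(im,cv2.COLOR_BGR2HSV); m=((hsv[...,2]>140)&(hsv[...,1]<50)).astype(np.uint8)
l,lab=cv2.connectedComponents(m); ys,xs=np.nonzero(lab==lab[238,195]); E=plane("top",(191,219),.01)[:2]
W=np.array([plane("top",q,.01)[:2] for q in zip(xs,ys)])-E; r=np.hypot(*W.T); t=W[r>.04].mean(0); print("L eye",E,"yaw",np.degrees(np.arctan2(-t[1],-t[0])),r.max(),lab[238,195])
```

```text
t32.65 tcp [ 486.9 -281.   334.7] x [ 0.099 -0.334 -0.937] y [-0.964 -0.267 -0.007] F [ 0.2 -0.1 -0.1] T [ 0.25 -0.01 -0.01] op 60.2 q [-0.48 -0.17  1.76 -0.26  1.31  2.43]
[array([ 0.496, -0.316,  0.437])]
tcp target [352.  229.8 183.9] xyz [-44.   -7.2 545.4] turn [-1.4596 -0.0034 -0.5314]
L eye [0.44944057 0.25556518] yaw 13.43182727660427 0.09726777040003186 32
```

step_arm --commands '[{"xyz": [-15, 0, 40], "turn": [-0.13, 0, -0.047], "grip": 60}, {"xyz": [-33, -1, 88], "turn": [-0.26, 0, -0.095], "grip": 60}, {"xyz": [-50, -2, 134], "turn": [-0.4, 0, -0.146], "grip": 60}, {"xyz": [-69, -3, 184], "turn": [-0.54, -0.001, -0.197], "grip": 60}, {"xyz": [-87, -4, 232], "turn": [-0.68, -0.001, -0.248], "grip": 60}, {"xyz": [-105, -5, 280], "turn": [-0.82, -0.002, -0.3], "grip": 60}, {"xyz": [-123, -6, 328], "turn": [-0.96, -0.002, -0.35], "grip": 60}, {"xyz": [-141, -7, 376], "turn": [-1.1, -0.003, -0.4], "grip": 55}, {"xyz": [-159, -7, 424], "turn": [-1.24, -0.003, -0.452], "grip": 50}, {"xyz": [-175, -8, 467], "turn": [-1.37, -0.003, -0.5], "grip": 50}, {"xyz": [-185, -8, 493], "turn": [-1.46, -0.003, -0.531], "grip": 50}, {"xyz": [-185, -8, 493], "turn": [-1.46, -0.003, -0.531], "grip": 50}]'

```text
t: 34.25
tool_pos: [0.3515, 0.2302, 0.3326]
orientation: [2.436, 0.313, -1.712]
force: [-0.0, -1.4, 0.3]
opening: 0.0499
```

Run:
```python
from h import *
state(); flat("w14",np.array([.45,.255,0])); tag((.4495,.255),14.0,.07)
```

```text
t34.25 tcp [351.5 230.2 332.6] x [ 0.328  0.085 -0.941] y [ 0.253 -0.967  0.001] F [-0.  -1.4  0.3] T [-0.02  0.19 -0.  ] op 49.9 q [ 0.52 -0.68  2.14 -0.09  1.36  1.84]
eye [448.6 253.8  10. ] tail max 0.0964225783746834 yaw line 12.1 mean 13.4
tcp target [351.8 230.6 153.9] xyz [168.3  -1.5  60.5] turn [0.009  0.0032 0.0022]
```

Run:
```python
from h import *
tag((.449,.2544),13.2,.0)
```

```text
tcp target [350.9 231.4  83.9] xyz [234.   -2.5  84.8] turn [0.0221 0.0032 0.007 ]
```

step_arm --commands '[{"xyz": [45, -1, 16], "turn": [0.01, 0.003, 0.003], "grip": 50}, {"xyz": [100, -2, 36], "turn": [0.022, 0.003, 0.007], "grip": 50}, {"xyz": [150, -2.5, 54], "turn": [0.022, 0.003, 0.007], "grip": 50}, {"xyz": [200, -2.5, 72], "turn": [0.022, 0.003, 0.007], "grip": 50}, {"xyz": [228, -2.5, 82.5], "turn": [0.022, 0.003, 0.007], "grip": 50}, {"xyz": [233.5, -2.5, 85], "turn": [0.022, 0.003, 0.007], "grip": 50}, {"xyz": [233.5, -2.5, 85], "turn": [0.022, 0.003, 0.007], "grip": 50}]'

```text
t: 35.17
tool_pos: [0.352, 0.2312, 0.0862]
orientation: [2.458, 0.283, -1.717]
force: [-0.1, 0.6, 0.7]
opening: 0.0498
```

step_arm --commands '[{"xyz": [0, 0, 0], "turn": [0, 0, 0], "grip": 35}, {"xyz": [0, 0, 0], "turn": [0, 0, 0], "grip": 18}, {"xyz": [0, 0, 0], "turn": [0, 0, 0], "grip": 18}, {"xyz": [0, 0, 0], "turn": [0, 0, 0], "grip": 18}, {"xyz": [0, 0, 0], "turn": [0, 0, 0], "grip": 18}]' --force 40

```text
t: 35.8
tool_pos: [0.3522, 0.232, 0.0867]
orientation: [2.458, 0.285, -1.715]
force: [-2.2, -1.7, 6.8]
opening: 0.0226
```

step_arm --commands '[{"xyz": [-30, 0, -11], "turn": [0, 0, 0], "grip": 18}, {"xyz": [-70, 0, -25], "turn": [0, 0, 0], "grip": 18}, {"xyz": [-115, 0, -42], "turn": [0, 0, 0], "grip": 18}, {"xyz": [-160, 0, -58], "turn": [0, 0, 0], "grip": 18}, {"xyz": [-195, 0, -71], "turn": [0, 0, 0], "grip": 18}, {"xyz": [-206, 0, -75], "turn": [0, 0, 0], "grip": 18}, {"xyz": [-206, 0, -75], "turn": [0, 0, 0], "grip": 18}]'

```text
t: 36.67
tool_pos: [0.3512, 0.2314, 0.3046]
orientation: [2.457, 0.285, -1.717]
force: [-0.5, -0.1, -1.8]
opening: 0.0225
```

Run:
```python
from h import *
s=1.5625
state(); held("w15")
d=np.load("w3.npz"); w3=(d["K"],d["R"],d["t"])
X,e=tri([ray("wrist",(593/s,147/s),w3),ray("top",(174,171.6))]); print("tip L",X,e,"plane",plane("wrist",(593/s,147/s),.195,w3),"scene px",proj("scene",X))
tag((.5805,.282),-9.3,.215)
```

```text
t36.67 tcp [351.2 231.4 304.6] x [ 0.335  0.079 -0.939] y [ 0.228 -0.974 -0.001] F [-0.5 -0.1 -1.8] T [-0.07  0.2   0.03] op 22.5 q [ 0.53 -0.68  2.19 -0.11  1.3   1.88]
op 22.5 predicted eye [449.5 254.5 230.9] px [254. 112.]
 hole px [255.5 122.4] area 2379.5 ell [50.5 62.1] at pred z [443.  252.  230.9]
tip L [0.58017889 0.28126224 0.19059566] [np.float64(0.7331685346859516), np.float64(0.733168534686081)] plane [0.58091006 0.28303069 0.195     ] scene px [301.63037756 148.43698518]
tcp target [481.1 298.3 298.9] xyz [  52.7  -35.6 -132.1] turn [ 0.3689 -0.      0.1347]
```

Run:
```python
from h import *
d=np.load("w15.npz"); par=(d["K"],d["R"],d["t"]);p=d["p"];R=d["Rt"]
for g in (.068,.072,.076):
  for th in (0,5,10,15,20,25):
    L=R@Ro.from_euler("y",-np.radians(20-th*-1*-1*-1 if 0 else 20)).as_matrix()
    a=np.radians(th); dirn=-L[:,2]*np.cos(a)+L[:,0]*np.sin(a); nrm=-L[:,0]*np.cos(a)-L[:,2]*np.sin(a)
    E=p+.084*R[:,0]-L[:,0]*.003+g*dirn+nrm*.005
    v=[proj("wrist",E+.02*(np.cos(b)*dirn+np.sin(b)*L[:,1]),par) for b in np.linspace(0,2*np.pi,36)]
    print(g,th,np.round(proj("wrist",E,par),1),"ell",np.round(np.sort(cv2.fitEllipse(np.array(v,np.float32))[1]),1),"z",round(E[2],3))
im=cv2.imread("pics/w15.png"); cv2.imwrite("pics/c4.png",cv2.resize(im[40:280,130:390],(650,600),interpolation=cv2.INTER_CUBIC))
```

```text
0.068 0 [254.  116.5] ell [61.3 65.5] z 0.234
0.068 5 [254.  119.3] ell [57.7 63.5] z 0.228
0.068 10 [254.  122.7] ell [54.1 61.6] z 0.222
0.068 15 [254.  126.6] ell [50.5 60. ] z 0.216
0.068 20 [254. 131.] ell [46.9 58.4] z 0.21
0.068 25 [254.  135.8] ell [43.3 57. ] z 0.205
0.072 0 [254.  110.4] ell [60.4 65.1] z 0.234
0.072 5 [254.  113.6] ell [56.8 63. ] z 0.228
0.072 10 [254.  117.3] ell [53.1 61.1] z 0.221
0.072 15 [254.  121.6] ell [49.4 59.4] z 0.215
0.072 20 [254.  126.4] ell [45.8 57.8] z 0.209
0.072 25 [254.  131.6] ell [42.3 56.4] z 0.203
0.076 0 [254.  104.4] ell [59.5 64.7] z 0.234
0.076 5 [254.  107.9] ell [55.8 62.6] z 0.227
0.076 10 [254.  112.1] ell [52.1 60.6] z 0.221
0.076 15 [254.  116.7] ell [48.4 58.8] z 0.214
0.076 20 [254.  121.9] ell [44.8 57.2] z 0.208
0.076 25 [254.  127.4] ell [41.2 55.7] z 0.201
```

View pics/c4.png

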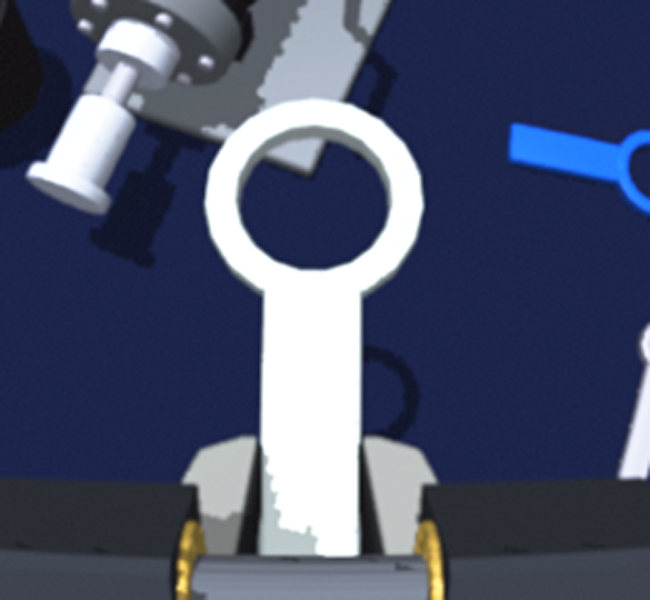

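Picture 13: the third tag is held, eye hole at (315,195) in the crop, but its eye sags about 10°. I'll level it by using less tool tilt, grip harder, and check over the tip.

Run:
```python
from h import *
tag((.5808,.2825),-9.3,.218,g=.070,tilt=10,tip=.007)
```

```text
tcp target [497.3 296.2 307.7] xyz [  49.7  -29.8 -149.5] turn [ 0.3797 -0.1723  0.1021]
```

step_arm --commands '[{"xyz": [-10, -2, -5], "turn": [0, -0.09, 0], "grip": 18}, {"xyz": [-10, -8, -20], "turn": [0.08, -0.172, 0.02], "grip": 18}, {"xyz": [0, -14, -60], "turn": [0.18, -0.172, 0.05], "grip": 18}, {"xyz": [15, -20, -95], "turn": [0.28, -0.172, 0.075], "grip": 18}, {"xyz": [35, -26, -125], "turn": [0.35, -0.172, 0.095], "grip": 18}, {"xyz": [50, -30, -149.5], "turn": [0.38, -0.172, 0.102], "grip": 18}, {"xyz": [50, -30, -149.5], "turn": [0.38, -0.172, 0.102], "grip": 18}, {"xyz": [50, -30, -149.5], "turn": [0.38, -0.172, 0.102], "grip": 18}]' --force 55

```text
t: 37.72
tool_pos: [0.4968, 0.2961, 0.3076]
orientation: [-2.322, 0.189, 1.95]
force: [-0.1, -0.3, -1.5]
opening: 0.0221
```

Run:
```python
from h import *
state(); im,par=held("w16",g=.070,tilt=10,tip=.007)
print("tip should be at px",proj("wrist",(.5808,.2825,.195),par))
tag((.5808,.2825),-9.3,.178,g=.070,tilt=10,tip=.007)
a=im[40:170,180:330]; cv2.imwrite("pics/c5.png",cv2.resize(a,(600,520),interpolation=cv2.INTER_CUBIC))
```

```text
t37.73 tcp [496.8 296.1 307.6] x [ 0.17  -0.028 -0.985] y [-0.162 -0.987  0.   ] F [-0.1 -0.3 -1.5] T [ 0.11  0.1  -0.02] op 22.1 q [ 0.5  -0.03  1.65 -0.11  1.38  2.25]
op 22.1 predicted eye [580.2 282.4 227.8] px [254.  111.4]
 hole px [273.1 121. ] area 735.5 ell [21.6 51.4] at pred z [572.8 272.3 227.8]
tip should be at px [253.63749825 118.81782682]
tcp target [497.3 296.2 267.7] xyz [40.1 -0.1  6.6] turn [ 0.     -0.0003  0.0003]
```

View pics/c5.png

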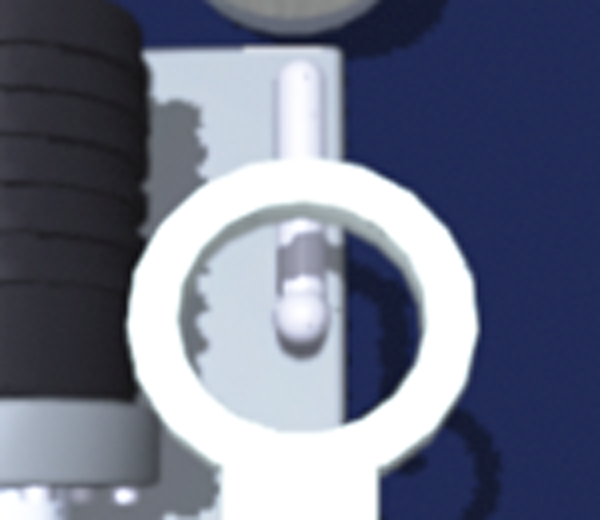

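Run:
```python
from h import *
d=np.load("w16.npz"); par=(d["K"],d["R"],d["t"])
for z in (.212,.218,.223,.228): print(z,np.round(plane("wrist",(255.5,120),z,par)*1e3,1), "ring width mm", np.round(1e3*np.linalg.norm(plane("wrist",(180+128/4,40+320/4),z,par)-plane("wrist",(180+478/4,40+320/4),z,par)),1))
```

```text
0.212 [577.3 281.9 212. ] ring width mm 56.2
0.218 [576.4 282.1 218. ] ring width mm 54.5
0.223 [575.7 282.2 223. ] ring width mm 53.0
0.228 [575.  282.4 228. ] ring width mm 51.5
```

The eye is 4 mm short of the tip and about 13 mm lower than predicted. I'll go 3.5 mm forward, then 27 mm down.

step_arm --commands '[{"xyz": [0.6, 0, -3.5], "turn": [0, 0, 0], "grip": 18}, {"xyz": [9, 0, -2], "turn": [0, 0, 0], "grip": 18}, {"xyz": [18, 0, -0.5], "turn": [0, 0, 0], "grip": 18}, {"xyz": [27, 0, 1], "turn": [0, 0, 0], "grip": 18}, {"xyz": [27, 0, 1], "turn": [0, 0, 0], "grip": 18}]'

```text
t: 38.4
tool_pos: [0.5009, 0.2957, 0.2812]
orientation: [-2.322, 0.189, 1.948]
force: [-0.1, 0.0, -0.5]
opening: 0.0221
```

Run:
```python
from h import *
state(); im,par=snap("wrist","w17")
print("tip px",proj("wrist",(.5808,.2825,.195),par))
sc,_=snap("scene","scene5")
a=im[40:170,180:330]; b=sc[120:200,260:352]
cv2.imwrite("pics/c6.png",np.hstack([cv2.resize(a,(400,347),interpolation=cv2.INTER_CUBIC),cv2.resize(b,(400,347),interpolation=cv2.INTER_CUBIC)]))
```

```text
t38.40 tcp [500.9 295.7 281.2] x [ 0.171 -0.028 -0.985] y [-0.162 -0.987 -0.   ] F [-0.1  0.  -0.5] T [0.1  0.15 0.07] op 22.1 q [ 0.5  -0.01  1.68 -0.11  1.33  2.25]
tip px [254.08027279 119.06065305]
```

View pics/c6.png

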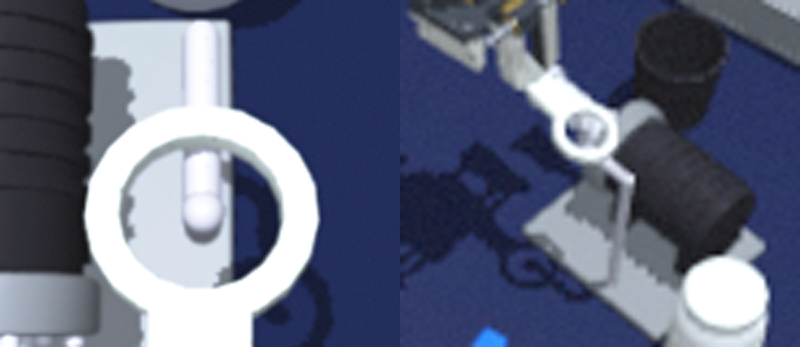

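Picture 15: the eye encircles the tip (203,212), and the scene crop agrees. I'll lower slightly and release.

step_arm --commands '[{"xyz": [4, 0, 0.7], "turn": [0, 0, 0], "grip": 18}, {"xyz": [4, 0, 0.7], "turn": [0, 0, 0], "grip": 18}, {"xyz": [4, 0, 0.7], "turn": [0, 0, 0], "grip": 30}, {"xyz": [4, 0, 0.7], "turn": [0, 0, 0], "grip": 50}, {"xyz": [4, 0, 0.7], "turn": [0, 0, 0], "grip": 60}, {"xyz": [4, 0, 0.7], "turn": [0, 0, 0], "grip": 60}, {"xyz": [-24, 0, -4], "turn": [0, 0, 0], "grip": 60}, {"xyz": [-75, 0, -13], "turn": [0, 0, 0], "grip": 60}, {"xyz": [-120, 0, 20], "turn": [0, 0, 0], "grip": 60}, {"xyz": [-120, 0, 60], "turn": [0, 0, 0], "grip": 60}, {"xyz": [-120, 0, 100], "turn": [0, 0, 0], "grip": 60}, {"xyz": [-120, 0, 100], "turn": [0, 0, 0], "grip": 60}]'

```text
t: 40.0
tool_pos: [0.3817, 0.3156, 0.3833]
orientation: [-2.324, 0.185, 1.947]
force: [0.2, -0.4, -1.2]
opening: 0.0599
```

Run:
```python
from h import *
state(); t,_=snap("top","top6"); sc,_=snap("scene","scene6")
a=cv2.resize(sc[115:320,130:370],(480,410),interpolation=cv2.INTER_CUBIC)
a=cv2.resize(sc[115:320,130:403],(800,600),interpolation=cv2.INTER_CUBIC); cv2.imwrite("pics/final.png",a)
# shifts of bystanders and pumps between first and last top/scene picture
for n in("top","scene"):
    A=cv2.imread(f"pics/{n}0.png",0).astype(np.float32);B=cv2.imread(f"pics/{n}6.png",0).astype(np.float32)
    items={"jar1":(.77,.27,.06),"jar2":(.78,.042,.05),"coup":(.79,-.16,.03),"brush":(.70,-.26,.005),"pot":(.55,.47,.05),"wrench":(.433,.058,.005),"pumpL":(.66,.35,.08),"pumpR":(.66,-.045,.08)}
    for k,X in items.items():
        u,v=np.round(proj(n,X)).astype(int); a,b=[M[v-18:v+18,u-18:u+18] for M in(A,B)]
        if a.shape!=(36,36): continue
        sh,r=cv2.phaseCorrelate(a,b,cv2.createHanningWindow((36,36),cv2.CV_32F)); print(n,k,np.round(sh,1),"resp %.2f"%r,end="; ")
    print()
```

```text
t40.00 tcp [381.7 315.6 383.3] x [ 0.173 -0.026 -0.985] y [-0.16  -0.987 -0.002] F [ 0.2 -0.4 -1.2] T [0.04 0.09 0.04] op 59.9 q [ 0.66 -0.27  1.73 -0.13  1.56  2.39]
top jar1 [0.1 0.1] resp 0.99; top jar2 [ 0.1 -0.1] resp 0.92; top coup [ 0.1 -0.2] resp 1.01; top brush [-0. -0.] resp 0.97; top pot [0.1 0. ] resp 1.20; top wrench [0.1 0.2] resp 0.99; top pumpL [-0.2  0. ] resp 0.61; top pumpR [ 0.  -0.1] resp 0.96; 
scene jar1 [ 0.1 -0.1] resp 0.98; scene jar2 [ 0. -0.] resp 0.94; scene coup [-0. -0.] resp 1.01; scene brush [0.1 0.2] resp 0.95; scene pot [-0.1  0.2] resp 1.01; scene wrench [0. 0.] resp 0.98; scene pumpL [ 0.2 -0.1] resp 0.89; scene pumpR [-0.  -0.1] resp 1.02;
```

View pics/final.png

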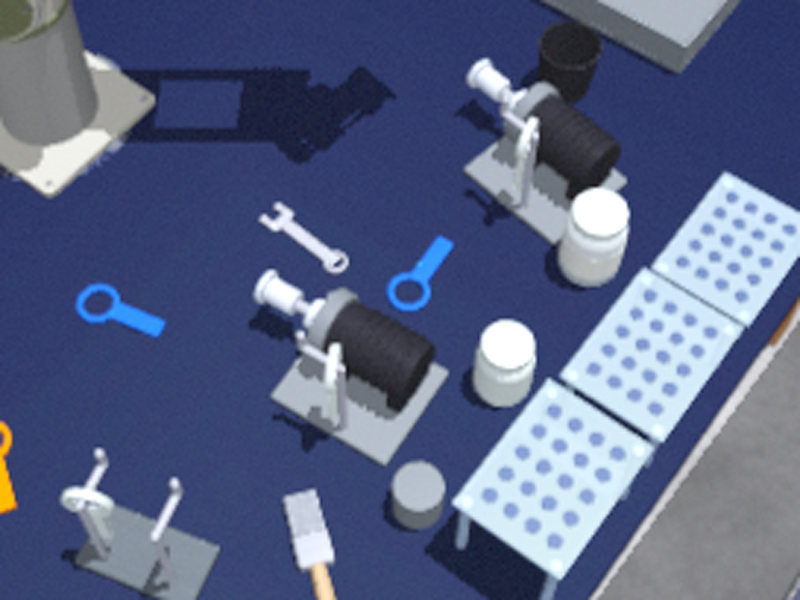

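All 16 views are used. The last one shows all three tags on hooks and the bystanders unmoved. The stand tag's attitude is hard to judge by eye, so I'll check it numerically in the scene and top pictures.

Run:
```python
from h import *
ims={n:(cv2.imread(f"pics/{n}0.png").astype(int),cv2.imread(f"pics/{n}6.png").astype(int)) for n in("scene","top")}
hooks={"R":((.5905,-.1365),5.3),"L":((.5808,.2825),-9.3),"S":((.5125,-.3775),-74.5)}
for k,(tip,yaw) in hooks.items():
    a=np.radians(yaw); u=np.array([np.cos(a),np.sin(a),0]); v=np.array([-u[1],u[0],0]); t=np.r_[tip,.165]; mid=t+.025*u; up=np.array([0,0,1.])
    for n,(A,B) in ims.items():
        d=np.abs(B-A).sum(2)>60; hsv=cv2.cvtColor(B.astype(np.uint8),cv2.COLOR_BGR2HSV)
        box=np.zeros(d.shape,bool); c=np.round(proj(n,mid-.03*up)).astype(int); box[c[1]-35:c[1]+35,c[0]-35:c[0]+35]=1
        m=d&box&(hsv[...,2]>105)&(hsv[...,1]<70); l,lab,st,ce=cv2.connectedComponentsWithStats(m.astype(np.uint8)); i=1+np.argmax(st[1:,4]); ys,xs=np.nonzero(lab==i)
        print(k,n,"changed pale blob x %d-%d y %d-%d n %d"%(xs.min(),xs.max(),ys.min(),ys.max(),len(xs)),"cen",np.round(ce[i],1))
        for s in (-.01,0.01,.023):
            E=mid+s*u-.015*up
            o=np.array([proj(n,E+.028*(np.cos(b)*v+np.sin(b)*up)) for b in np.linspace(0,6.28,40)]+[proj(n,E-.095*up+w*.012*v) for w in(-1,1)])
            print("   hung at %+.0f mm: x %.0f-%.0f y %.0f-%.0f"%(s*1e3,*o[:,0][[o[:,0].argmin(),o[:,0].argmax()]],o[:,1].min(),o[:,1].max()))
```

```text
R scene changed pale blob x 240-246 y 232-248 n 84 cen [242.9 239.9]
   hung at -10 mm: x 232-241 y 229-252
   hung at +10 mm: x 237-246 y 232-255
   hung at +23 mm: x 240-249 y 234-256
R top changed pale blob x 305-320 y 146-158 n 102 cen [312.5 151.4]
   hung at -10 mm: x 304-323 y 160-167
   hung at +10 mm: x 304-322 y 153-161
   hung at +23 mm: x 303-321 y 149-157
L scene changed pale blob x 305-313 y 154-175 n 102 cen [308.5 164.3]
   hung at -10 mm: x 299-309 y 151-174
   hung at +10 mm: x 303-313 y 154-177
   hung at +23 mm: x 305-316 y 156-179
L top changed pale blob x 168-188 y 154-175 n 176 cen [179.1 161.9]
   hung at -10 mm: x 167-186 y 166-173
   hung at +10 mm: x 168-187 y 160-167
   hung at +23 mm: x 169-187 y 156-163
S scene changed pale blob x 151-168 y 281-299 n 177 cen [160.8 288. ]
   hung at -10 mm: x 156-172 y 274-291
   hung at +10 mm: x 153-169 y 279-296
   hung at +23 mm: x 151-167 y 283-299
S top changed pale blob x 401-416 y 176-194 n 173 cen [408.7 185.1]
   hung at -10 mm: x 389-404 y 180-197
   hung at +10 mm: x 395-410 y 178-195
   hung at +23 mm: x 399-414 y 176-194
```

Run:
```python
from h import *
from plant import robot
s=1.5625; d=np.load("w5.npz"); par=(d["K"],d["R"],d["t"])
print("R hub back/front top",[np.round(plane("wrist",(395/s,v/s),.086,par)*1e3,1) for v in (263,317)])
state(); print(robot.close_job())
```

```text
R hub back/front top [array([514.9, -59.3,  86. ]), array([477.9, -62.7,  86. ])]
t40.10 tcp [383.7 315.3 383.8] x [ 0.174 -0.026 -0.984] y [-0.161 -0.987 -0.002] F [ 0.   0.1 -0.3] T [ 0.05  0.08 -0.07] op 59.7 q [ 0.66 -0.26  1.73 -0.13  1.56  2.39]
the job is handed in; nothing more can be done
None
```

I handed the job in at about 40 s of robot time; no verdict is reported back. There were two pumps on the bench, and both are worn.

- **Shafts:** I drew both out until the pull rose well above the 3 N friction (10–14 N), so they stood fully out together. I then pushed both home until the push rose to 10–14 N. Each travelled about 20.5 mm between stops.
- **Tags:** One white tag hangs on each pump's hook, and the spare is on the stand's nearer hook. I left the blue and orange look-alikes alone.

**Last checks**
- **Tags:** In the scene and top pictures, all three tags show where an upright hung tag would, 10–23 mm from the arm's middle towards the riser. That puts each eye at most about 28 mm from the arm's middle, within the 35 mm limit. The right pump's tag sat up to about 9 mm further towards the riser in the top picture than that estimate, but the scene picture agreed with it.
- **Bystanders:** The jars, pot, wrench, brush and coupling moved less than 0.3 px in both pictures. So did both pumps.
- **Robot:** The arm stood clear, with no force on the tool.
- **Not rechecked:** I didn't measure the shafts' positions again from pictures at the end. That they are home rests on the push forces and travel.
- **Odd point:** The third tag sagged about 10° in the grip. I allowed for that and checked the fit over the hook before letting go.

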